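# Rack the pump heads and set the cradle stop

### The arm

A 7-joint arm with a two-finger parallel gripper is mounted at the origin on the work surface. World frame = base frame: x ahead of the robot, y to its left, z up, the work surface at z = 0. Lengths are in mm, angles in rad, forces in N, time in s.
With the tool pointing down it reaches from about 350 to 900 mm from the base axis. Payload 7.2 kg.
Tool frame: the origin (TCP) lies on the centre line of the jaws, within the pads' length; the fingertips stand robot.tcp_to_tips ahead of it and the grasp point (between the pads) lies 5 mm behind it (robot.tcp_to_tips is the distance from the TCP to the fingertips, in mm); x points along the fingers, y is the direction in which the jaws open and shut, and the axes are right-handed (so a half turn about x gives the same grasp; the last joint's range is limited). The gripper opens to 85 mm and grips with 20 to 120 N. Pads are 22 mm wide; open, the fingers measure 114 mm over their backs; the gripper's body (76 mm by 85 mm) begins 54 mm behind the grasp point. The pads swing forward as they close: fully open they stand 13 mm farther back than shut.
Start: joints at [-1.273, 0.411, -0.013, 1.596, 0.006, 1.134, -0.082], TCP at [223.57, 583.648, 245.297] pointing down, gripper open.
Joint ranges: [-2.95, 2.95], [-0.29, 1.99], [-1.47, 1.44], [0.14, 2.54], [-1.03, 4.17], [0.13, 1.85], [-2.86, 2.86]. Speed limits (rad/s): [2.39, 2.39, 3.01, 3.01, 3.14, 3.14, 3.14].

### API

Orientations are given as a rotation vector (axis times angle).
In Python, from plant import robot gives the robot as it stands.
- The arm moves only by the tool play_rows, never from a script. Its arguments are lists of equal length, an entry for each row: "xyz": the shift along the tool's x, y, z in mm, a list of three; "angular": the turn, a rotation vector about the tool's x, y, z in rad, a list of three; "jaw": the finger opening in mm, from 0 to 85.4. In form: {"xyz": [[tx, ty, tz], ...], "angular": [[wx, wy, wz], ...], "jaw": [jaw, ...]}. A call has 1 to 20 rows; each row shifts and turns the commanded pose from where the row before left it, along the tool's axes as they then stand; what a row does not reach is not made up. A row lasts 1/10 s, in which the tool goes at most 50 mm and 8.59 degrees, less where a joint would pass 70% of its speed; a pose out of reach is approached as far as the arm can. A call is refused whole if a number of a shift passes 50 or a number of a turn 0.15, either way. A call with a gripper value outside its range is refused whole. The fingers move at their own pace and stop on an object; "force" is the grip in N (left out, the last holds). Time passes only in rows, so rows that do not move let the fingers close. It gives the time, the measured TCP pose, the force and the opening at its end, in the units of the state.
- robot.state(): the state, without advancing time (a new reading comes with each control period).
- robot.grab_frame(name): name is "side" or "top"; returns a dict with "frame" (400x640x3 uint8, red, green, blue), "intrinsics" (3x3 intrinsics, pixels), "rvec" (rotation vector, rad) and "tvec" (3), from world to camera coordinates, as OpenCV has them. Camera axes: x right, y down, z forward; pixel columns grow to the right and rows downward; lengths in mm; the calibration is good to about 2 mm. A picture is of the moment at which its call begins. There is no depth.
- robot.close_job(): hands the job in, once; it reports no verdict.
The state is a dict: "clock": time; "joint_pos": joint angles; "qvel": joint speeds; "joint_efforts": joint torques, N m; "tool_pos": TCP position; "tcp_rot": TCP orientation; "wrist_force": force on the tool from outside, world axes, zero at the start; "torque": the same for the moment, N m; "width": finger opening in mm.
Only numpy, scipy, OpenCV 4.12 (cv2) and the standard library are available. Lean on these libraries where they do the work, as an engineer would, in place of code of your own. Each camera call takes 0.05 s, during which the arm holds its last target.

### The job

Lift the cover off the tray of pump heads and set it down on the rubber mat, and move the cradle's sliding stop out of its notch to the last notch, at the open end. Then stand every pump head upright in the cradle, in a row from the end wall, and bring the stop back to the notch that closes the row up, so that there is no room left for another head and the stop is fully down in its notches; finish by putting the cover squarely back on the empty tray. Leave the other things on the bench where they are.

Things in the scene. Friction and masses are not known exactly. Their poses are not given: they have to be found in the camera images.
- cradle: Fixed zinc-yellow sheet-steel cradle, a channel 316 mm long (along its y), 90 mm wide (x). Origin: underside, on the centre line. Channel floor 6 mm above the origin; rails at x = -37..-29 and 29..37 mm with teeth up to z = 30 mm. End wall at the -y end: inner face at y = -150 mm, top z = 50 mm; +y end open
- cradle_last (a point): Floor of the cradle's last notch (centre line, 16 mm above the cradle's origin, at its y = 134 mm, by the open end); axes as the cradle's. Six pairs of opposite notches in the two rails, each 28 mm wide (y), 14 mm deep, floors at z = 16 mm, centred at cradle y = -136, -82, -28, 26, 80, 134 mm
- stop_grip (a point): Centre of the sliding stop's black upright grip: 32 mm along x, 12 mm along y, reaching 36 mm below and 19 mm above this point; axes parallel to the cradle's, z up. Seated in notches it is 108 mm above the cradle's origin. Raised 14 mm or more the stop slides along the channel and can push heads; raised 90 mm it passes over them
- stop: The same loose stop, aluminium, 0.18 kg; origin at the centre of its lower edge, 99 mm below the grip point. Plate 52 mm (x) by 12 mm (y), 55 mm high, hangs in the channel; two ears out to x = +-48 mm, 22 mm along y, undersides 7 mm above the origin, drop into a pair of notches with 3 mm play each way. Starts in the second notch (y = -82 mm)
- tray: Fixed shallow zinc tray, under the cover at the start. Origin: centre of its underside; long axis y. Base 124 mm (x) by 292 mm (y), top 6 mm up; on it a rim, outside 96 by 260 mm, rim top 22 mm up. Pump heads stand on the base inside the rim in one row, at about y = -93, -31, 31, 93 mm, some places empty
- cover_handle (a point): Centre of the cover's black handle bar: 14 mm across (x), 120 mm long (y), 14 mm high, over the hood's centre, 115 mm above its lower edge, underside 26 mm above the hood's top. With the cover on the tray this point is 121 mm above the tray's origin and straight over it (either way round)
- cover: The same loose cover: grey sheet-metal hood open below, outside 116 mm (x) by 280 mm (y) by 82 mm high, walls 4 mm, 0.35 kg; origin at the centre of its lower edge. It fits around the tray's rim with 6 mm play each way and stands on the tray's base
- mat: Fixed black rubber mat, 150 mm (x) by 300 mm (y), 3 mm thick, beside the tray on its left or right, clear at the start; origin at the centre of its underside, long axis y
- head1_mid (a point): Pump head: upright cylinder 50 mm in diameter and 62 mm tall, the lowest 20 mm heavy bare steel, the rest hollow brass, with a smaller boss (32 mm across, 10 mm high) on top, 72 mm in all, about 0.3 kg; may be absent. This point is on its axis, 36 mm above its foot; z up its axis. All pump heads are alike
- head2_mid (a point): Pump head: upright cylinder 50 mm in diameter and 62 mm tall, the lowest 20 mm heavy bare steel, the rest hollow brass, with a smaller boss (32 mm across, 10 mm high) on top, 72 mm in all, about 0.3 kg; may be absent. This point is on its axis, 36 mm above its foot; z up its axis. All pump heads are alike
- head3_mid (a point): Pump head: upright cylinder 50 mm in diameter and 62 mm tall, the lowest 20 mm heavy bare steel, the rest hollow brass, with a smaller boss (32 mm across, 10 mm high) on top, 72 mm in all, about 0.3 kg; may be absent. This point is on its axis, 36 mm above its foot; z up its axis. All pump heads are alike
- head4_mid (a point): Pump head: upright cylinder 50 mm in diameter and 62 mm tall, the lowest 20 mm heavy bare steel, the rest hollow brass, with a smaller boss (32 mm across, 10 mm high) on top, 72 mm in all, about 0.3 kg; may be absent. This point is on its axis, 36 mm above its foot; z up its axis. All pump heads are alike
- cleaner: Bystander, to be left alone: white plastic bottle, 64 mm across, 170 mm tall, origin under its foot
- mug: Bystander, to be left alone: white mug, 90 mm tall, origin under its foot
- screwdriver: Bystander, to be left alone: screwdriver 150 mm long lying along x between tray and mat
There are look-alikes about, which are no part of the job. Of the things shaped like the stop, the aluminium one is meant.

How it is judged (in metres and radians):
On the way:
1. the cover rests upright on the rubber mat and the stop is fully down in the last notch, at the cradle's open end (in either order) (z of cover_handle in the frame of mat between 0.112 and 0.124 m and angle between cover_handle's own z axis and vertical below 0.06 rad and x of cover_handle in the frame of mat between -0.06 and 0.06 m and y of cover_handle in the frame of mat between -0.09 and 0.09 m and z of stop_grip in the frame of cradle between 0.1 and 0.112 m and x of stop_grip in the frame of cradle between -0.008 and 0.008 m and angle between stop_grip's own z axis and vertical below 0.1 rad and angle between the y axis of stop_grip and the y axis of cradle, either way round below 0.15 rad and y of stop_grip in the frame of cradle between 0.127 and 0.141 m), for 0.2 s.
At the end, for the whole second after the job is handed in: all heads upright in the channel in a row from the end wall, no room for one more; stop seated (within 4 mm of full depth) in the third, fourth or fifth notch for two, three or four heads; cover flat, fully down on the tray within 10 mm of its centre; all at rest (z of stop_grip in the frame of cradle between 0.1 and 0.112 m and x of stop_grip in the frame of cradle between -0.008 and 0.008 m and angle between stop_grip's own z axis and vertical below 0.1 rad and angle between the y axis of stop_grip and the y axis of cradle, either way round below 0.15 rad and angle between each of head1_mid, head2_mid, head3_mid, head4_mid's own z axis and vertical below 0.12 rad and x of head1_mid in the frame of cradle between -0.012 and 0.012 m and z of head1_mid in the frame of cradle between 0.036 and 0.048 m and x of head2_mid in the frame of cradle between -0.012 and 0.012 m and z of head2_mid in the frame of cradle between 0.036 and 0.048 m and x of head3_mid in the frame of cradle between -0.012 and 0.012 m and z of head3_mid in the frame of cradle between 0.036 and 0.048 m and x of head4_mid in the frame of cradle between -0.012 and 0.012 m and z of head4_mid in the frame of cradle between 0.036 and 0.048 m and ((y of stop_grip in the frame of cradle between -0.035 and -0.021 m and y of each of head1_mid, head2_mid, head3_mid, head4_mid in the frame of cradle below -0.052 m and (y of head1_mid in the frame of cradle between -0.129 and -0.102 m or y of head2_mid in the frame of cradle between -0.129 and -0.102 m or y of head3_mid in the frame of cradle between -0.129 and -0.102 m or y of head4_mid in the frame of cradle between -0.129 and -0.102 m) and (y of head1_mid in the frame of cradle between -0.079 and -0.052 m or y of head2_mid in the frame of cradle between -0.079 and -0.052 m or y of head3_mid in the frame of cradle between -0.079 and -0.052 m or y of head4_mid in the frame of cradle between -0.079 and -0.052 m)) or (y of stop_grip in the frame of cradle between 0.019 and 0.033 m and y of each of head1_mid, head2_mid, head3_mid, head4_mid in the frame of cradle below 0.002 m and (y of head1_mid in the frame of cradle between -0.129 and -0.098 m or y of head2_mid in the frame of cradle between -0.129 and -0.098 m or y of head3_mid in the frame of cradle between -0.129 and -0.098 m or y of head4_mid in the frame of cradle between -0.129 and -0.098 m) and (y of head1_mid in the frame of cradle between -0.079 and -0.048 m or y of head2_mid in the frame of cradle between -0.079 and -0.048 m or y of head3_mid in the frame of cradle between -0.079 and -0.048 m or y of head4_mid in the frame of cradle between -0.079 and -0.048 m) and (y of head1_mid in the frame of cradle between -0.029 and 0.002 m or y of head2_mid in the frame of cradle between -0.029 and 0.002 m or y of head3_mid in the frame of cradle between -0.029 and 0.002 m or y of head4_mid in the frame of cradle between -0.029 and 0.002 m)) or (y of stop_grip in the frame of cradle between 0.073 and 0.087 m and y of each of head1_mid, head2_mid, head3_mid, head4_mid in the frame of cradle below 0.056 m and (y of head1_mid in the frame of cradle between -0.129 and -0.094 m or y of head2_mid in the frame of cradle between -0.129 and -0.094 m or y of head3_mid in the frame of cradle between -0.129 and -0.094 m or y of head4_mid in the frame of cradle between -0.129 and -0.094 m) and (y of head1_mid in the frame of cradle between -0.079 and -0.044 m or y of head2_mid in the frame of cradle between -0.079 and -0.044 m or y of head3_mid in the frame of cradle between -0.079 and -0.044 m or y of head4_mid in the frame of cradle between -0.079 and -0.044 m) and (y of head1_mid in the frame of cradle between -0.029 and 0.006 m or y of head2_mid in the frame of cradle between -0.029 and 0.006 m or y of head3_mid in the frame of cradle between -0.029 and 0.006 m or y of head4_mid in the frame of cradle between -0.029 and 0.006 m) and (y of head1_mid in the frame of cradle between 0.021 and 0.056 m or y of head2_mid in the frame of cradle between 0.021 and 0.056 m or y of head3_mid in the frame of cradle between 0.021 and 0.056 m or y of head4_mid in the frame of cradle between 0.021 and 0.056 m))) and x of cover_handle in the frame of tray between -0.01 and 0.01 m and y of cover_handle in the frame of tray between -0.01 and 0.01 m and z of cover_handle in the frame of tray between 0.114 and 0.126 m and angle between cover_handle's own z axis and vertical below 0.05 rad and linear speed of each of cover, stop, head1, head2, head3, head4 below 0.02 m/s); the robot touches nothing.
It fails at once if a bystander (cleaner bottle, mug or screwdriver) is moved more than 4 cm (distance of any of cleaner, mug, screwdriver from where it was at the start of the episode above 0.04 m).
Of head1, head2, head3, head4 only 2 to 4 are there at a start; the rules pass over those that are not, and their reading is None.
At some moment in a run one of head1, head2, head3, head4 may be knocked a few centimetres aside while the robot is not near it.
Once in a run the grip may slacken for a moment while it holds something.
It also fails if it takes over 210 s, if anything falls off the work surface, if the arm or the gripper's body presses on something with over 40 N, if the wrist force passes 120 N, or if a joint passes its speed limit or range.

## Working session

There is one attempt and no reset: what is moved stays moved. The work goes in short steps, Python scripts to look and compute and a tool call to move; the robot and the scene stay as the last step left them, time stands still between calls to the robot, and variables do not carry over. Pictures are saved under pics/ and viewed, and the job is handed in when it is done.

Besides the shell and the picture viewer there is one more tool, called by a JSON object that holds its "op" and its "data", one argument or row to a line. play_rows: Moves the arm, as the interface text tells. Its arguments: {"type":"object","properties":{"xyz":{"type":"array","items":{"type":"array","items":{"type":"number"}}},"angular":{"type":"array","items":{"type":"array","items":{"type":"number"}}},"jaw":{"type":"array","items":{"type":"number"}},"force":{"type":"number"}},"required":["xyz","angular","jaw"]}

```bash
ls; mkdir -p pics; python3 - <<'E'
from plant import robot
import cv2,json
print(robot.state(), robot.tcp_to_tips)
for n in("side","top"):
    f=robot.grab_frame(n); cv2.imwrite(f"pics/{n}0.png",f["frame"][:,:,::-1]); print(n,f["intrinsics"],f["rvec"],f["tvec"])
E
```

```text
pics
{'clock': 0.0, 'joint_pos': array([-1.27316532,  0.41188124, -0.01273585,  1.59704176,  0.00560582,
        1.1342798 , -0.08218244]), 'qvel': array([ 0.00099703, -0.00192559, -0.00126203, -0.00040413, -0.00048551,
       -0.0018747 ,  0.000466  ]), 'joint_efforts': array([ 2.47084890e-04, -6.00618553e+01,  6.82371184e-01, -2.99411488e+01,
        1.37837324e-02,  1.06097545e-02,  4.10318682e-05]), 'tool_pos': array([223.43737406, 583.19754292, 244.46547877]), 'tcp_rot': array([ 0.28575396,  1.55185855, -0.28822218]), 'wrist_force': array([-0.31740513,  0.79146168,  0.0432421 ]), 'torque': array([ 0.04181436,  0.00652445, -0.05389123]), 'width': 85.74263998861922} 14.0
side [[434.94560475   0.         321.65917936]
 [  0.         434.94560475 197.70901704]
 [  0.           0.           1.        ]] [ 2.37925651 -0.27909396  0.13410069] [-560.62362024  168.38406733 1065.07347399]
top [[384.68676708   0.         317.24125379]
 [  0.         384.68676708 197.60011743]
 [  0.           0.           1.        ]] [ 2.10166963 -2.1359172   0.17944393] [  22.73516045  574.23149393 1099.80363251]
```

View pics/side0.png

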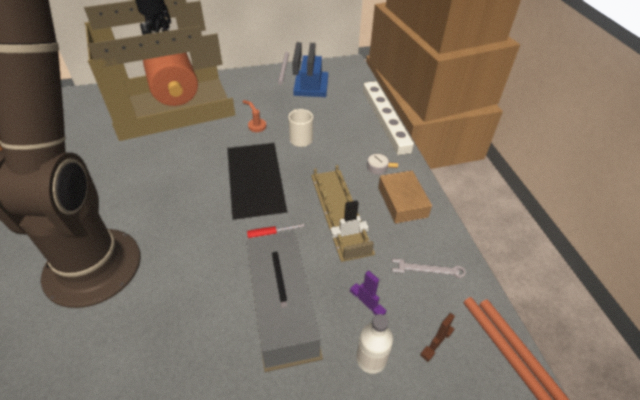

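View pics/top0.png

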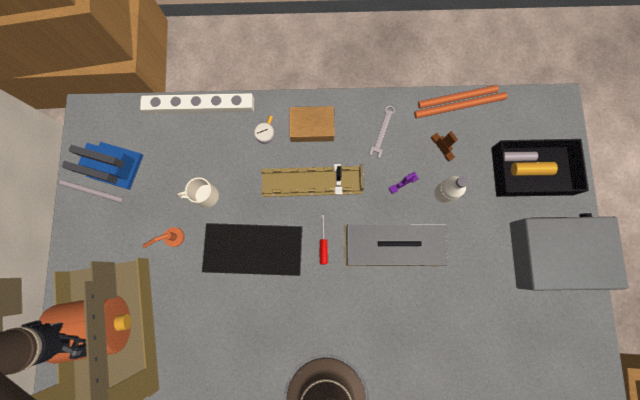

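The top view shows:
- cover at (397,245), with its handle at (399,244)
- mat at (252,250)
- cradle at (313,181), with the aluminium stop at (340,178)
- cleaner at (453,189), mug at (200,192), screwdriver at (323,240)

Look-alikes for the stop are the purple one at (403,183) and the brown one at (445,145). The large grey box at (568,255) could be taken for the cover.

```bash
cat > h.py <<'E'
from plant import robot
import cv2,numpy as np
from scipy.spatial.transform import Rotation as R
def grab(n,save=None):
    f=robot.grab_frame(n)
    if save: cv2.imwrite(f"pics/{save}.png",f["frame"][:,:,::-1])
    return f
def cam(f):
    Rm=cv2.Rodrigues(np.asarray(f["rvec"],float))[0]; t=np.asarray(f["tvec"],float).ravel()
    return np.asarray(f["intrinsics"],float),Rm,t
def plane(f,px,z):
    K,Rm,t=cam(f); px=np.atleast_2d(np.asarray(px,float))
    d=(Rm.T@np.linalg.inv(K)@np.c_[px,np.ones(len(px))].T).T; c=-Rm.T@t
    s=(z-c[2])/d[:,2]; return c+s[:,None]*d
def proj(f,P):
    K,Rm,t=cam(f); return cv2.projectPoints(np.atleast_2d(np.asarray(P,float)),np.asarray(f["rvec"],float),t,K,None)[0].reshape(-1,2)
def tri(f1,p1,f2,p2):
    P=[cam(f)[0]@np.c_[cam(f)[1],cam(f)[2]] for f in(f1,f2)]
    X=cv2.triangulatePoints(P[0],P[1],np.array(p1,float).reshape(2,1),np.array(p2,float).reshape(2,1)); return (X[:3]/X[3]).ravel()
def crop(f,x0,y0,x1,y1,k,name):
    c=f["frame"][y0:y1,x0:x1,::-1]; cv2.imwrite(f"pics/{name}.png",cv2.resize(c,None,fx=k,fy=k,interpolation=cv2.INTER_CUBIC))
def blob(f,m,roi):
    x0,y0,x1,y1=roi; k=np.zeros(m.shape,np.uint8); k[y0:y1,x0:x1]=m[y0:y1,x0:x1]*1
    n,l,s,c=cv2.connectedComponentsWithStats(k)
    i=1+np.argmax(s[1:,4]); mm=(l==i).astype(np.uint8)
    ct=max(cv2.findContours(mm,0,2)[0],key=cv2.contourArea)
    return mm,c[i],s[i,4],cv2.minAreaRect(ct)
def st():
    s=robot.state(); M=R.from_rotvec(s["tcp_rot"]).as_matrix()
    print("t",round(s["clock"],2),"pos",s["tool_pos"].round(1),"F",s["wrist_force"].round(1),"w",round(s["width"],1)); print(M.round(3)); return s,M
E
python3 - <<'E'
from h import *
f=grab("top");g=grab("side")
crop(f,240,120,480,290,3,"t1"); crop(g,220,140,440,380,2.5,"s1")
s,M=st()
h=cv2.cvtColor(f["frame"],cv2.COLOR_RGB2HSV)
for p in[(397,262),(399,244),(252,250),(300,182),(339,170),(360,228),(250,180)]: print(p,h[p[1],p[0]],f["frame"][p[1],p[0]])
E
```

```text
t 0.2 pos [223.5 583.4 244.8] F [-0.3 -0.5  0.5] w 85.3
[[-0.     0.358  0.934]
 [-0.001  0.934 -0.358]
 [-1.    -0.001  0.   ]]
(397, 262) [ 12   9 135] [135 132 130]
(399, 244) [165  11  45] [45 43 44]
(252, 250) [ 0 33 39] [39 34 34]
(300, 182) [ 20 118 164] [164 139  88]
(339, 170) [105  17  30] [28 29 30]
(360, 228) [170   6 123] [123 120 121]
(250, 180) [  8   8 133] [133 130 129]
```

```bash
sleep 1
```

```text
(no output)
```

View pics/t1.png

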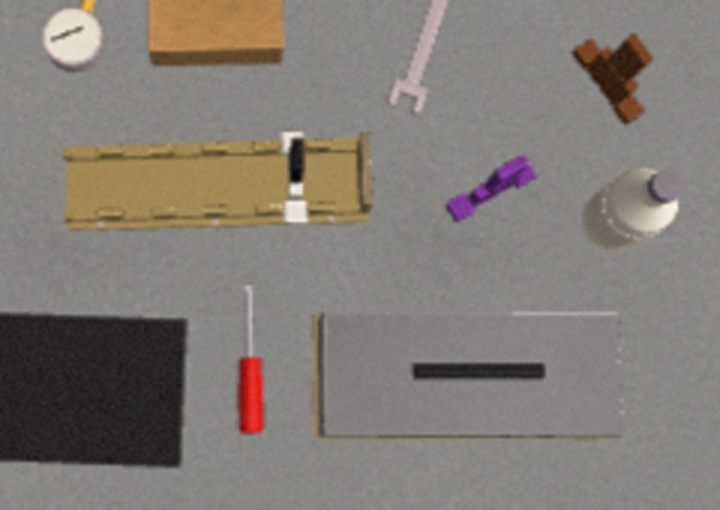

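View pics/s1.png

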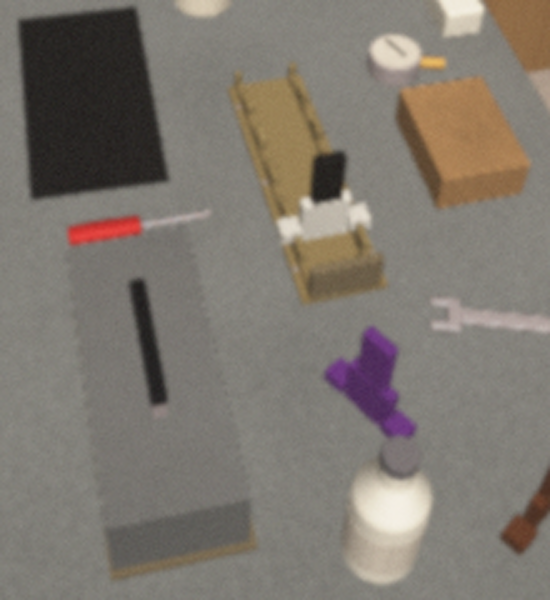

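The crop confirms the choice. The stop with light metal ears and a black grip stands in the cradle, one notch from the end wall, which is on the right (world −y). The purple and brown ones lie loose. Next I measure positions.

```bash
python3 - <<'E'
from h import *
f=grab("top");g=grab("side")
def ax(rect,z,f,name):
    b=plane(f,cv2.boxPoints(rect),z); c=b.mean(0); e=[b[1]-b[0],b[2]-b[1]]
    L=[np.linalg.norm(v) for v in e]; v=e[int(np.argmax(L))]; v=v*np.sign(v[1])
    print(name,"c",c.round(1),"size",np.round(L,1),"yaw of long from +y",np.degrees(np.arctan2(-v[0],v[1])).round(2)); return c
H=lambda f:cv2.cvtColor(f["frame"],cv2.COLOR_RGB2HSV)
h=H(f); hs=H(g); dark=h[...,2]<75; darks=hs[...,2]<60
m,c,a,r=blob(f,dark,(365,232,435,258)); print(a,c); ax(r,128,f,"handle top view"); ch=c
m2,c2,a2,r2=blob(g,darks,(265,245,292,308)); print(a2,c2); print("tri handle",tri(f,c,g,c2).round(1)); ax(r2,128,g,"handle side")
m,c,a,r=blob(f,dark,(190,212,312,285)); ax(r,3,f,"mat top")
m,c,a,r=blob(g,darks,(215,135,295,225)); ax(r,3,g,"mat side")
yel=(h[...,0]>14)&(h[...,0]<30)&(h[...,1]>70)
m,c,a,r=blob(f,yel,(255,155,370,205)); ax(r,25,f,"cradle rough")
m,c,a,r=blob(f,dark,(330,160,350,195)); print("grip top px",c,r,a); ax(r,127,f,"grip top")
m,c2,a,r=blob(g,darks,(340,195,365,225)); print("grip side px",c2,r,a); ax(r,127,g,"grip s")
print("tri grip",tri(f,c,g,c2))
cg=f["frame"][210:280,335:460,::-1]; cv2.imwrite("pics/tc.png",cv2.resize(cg,None,fx=6,fy=6,interpolation=cv2.INTER_CUBIC))
cg=f["frame"][155:205,255:370,::-1]; cv2.imwrite("pics/tcr.png",cv2.resize(cg,None,fx=6.5,fy=6.5,interpolation=cv2.INTER_CUBIC))
E
```

```text
215 [399. 243.]
handle top view c [ 430.7 -208.7  128. ] size [114.4  10.9] yaw of long from +y -0.91
262 [278.87022901 276.76335878]
tri handle [ 431.1 -210.2  120.6]
handle side c [ 430.8 -211.   128. ] size [ 11.8 120.5] yaw of long from +y -1.46
mat top c [428.3 217.8   3. ] size [149.2 304.3] yaw of long from +y -2.99
mat side c [429.8 217.5   3. ] size [166.1 298.3] yaw of long from +y -5.8
cradle rough c [632.  70.  25.] size [238.2  89. ] yaw of long from +y 0.56
grip top px [338.45454545 173.47272727] ((338.0, 173.5), (13.0, 4.0), 90.0) 55
grip top c [629.2 -47.3 127. ] size [11.4 37.9] yaw of long from +y 88.54
grip side px [350.73544974 210.32804233] ((350.7538757324219, 210.46925354003906), (11.039091110229492, 18.10906982421875), 7.125016689300537) 189
grip s c [629.1 -70.7 127. ] size [57.7 26.7] yaw of long from +y -21.23
tri grip [636.29690594 -49.78186042 101.63230385]
```

```bash
sleep 1
```

```text
(no output)
```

View pics/tc.png

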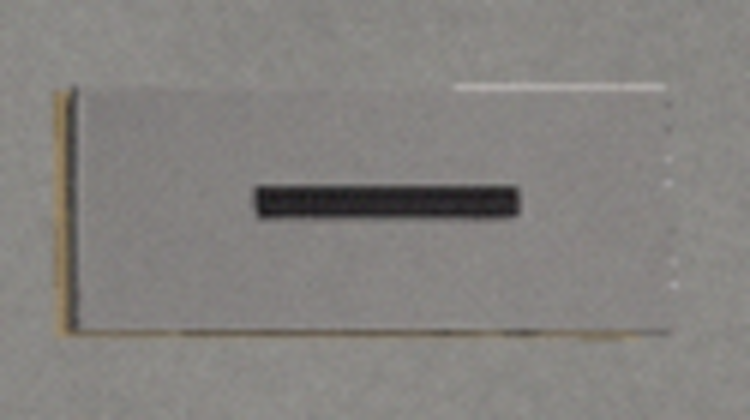

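View pics/tcr.png

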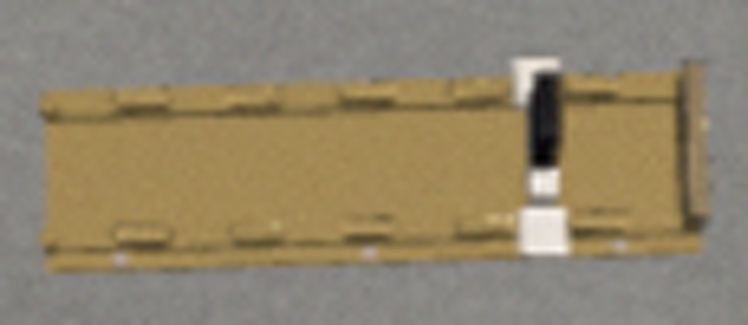

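```bash
python3 - <<'E'
from h import *
f=grab("top");g=grab("side")
for F in(f,g): K,Rm,t=cam(F); print("campos",(-Rm.T@t).round(0))
h=cv2.cvtColor(f["frame"],cv2.COLOR_RGB2HSV)
lab=cv2.cvtColor(f["frame"],cv2.COLOR_RGB2LAB).astype(float)
b=cv2.GaussianBlur(lab[...,2],(0,0),.7)
def edge(line, thr=138):
    # last crossing along 1D array
    idx=np.where(line>thr)[0]
    return idx
def sub(v,i,j,thr): return i+(v[i]-thr)/(v[i]-v[j])*(j-i)
bot=[];left=[]
for x in range(268,360):
    v=b[155:206,x]; i=np.where(v>138)[0].max(); bot.append((x,155+sub(v,i,i+1,138)))
for y in range(174,190):
    v=b[y,250:300]; i=np.where(v>138)[0].min(); left.append((250+sub(v,i,i-1,138),y))
def fit(pts,z,name):
    P=plane(f,pts,z); v=cv2.fitLine(P[:,:2].astype(np.float32),cv2.DIST_HUBER,0,.01,.01).ravel(); v[:2]*=np.sign(v[1]) if abs(v[1])>.5 else np.sign(v[0])
    print(name,"dir",v[:2].round(4),"pt",v[2:].round(1)); return v
vb=fit(bot,0,"cradle bottom edge z0"); vl=fit(left,6,"cradle left z6")
vb6=fit(bot,6,"cradle bottom edge z6")
top=[]
for x in range(270,325):
    v=b[150:190,x]; i=np.where(v>138)[0].min(); top.append((x,150+sub(v,i,i-1,138)))
fit(top,30,"cradle top edge z30 (x=37)"); fit(top,6,"cradle top edge z6 (x=45)")
# tray base
tb=[];tl=[]
for x in range(350,430):
    v=b[255:275,x]; i=np.argmax(v); 
    if v[i]>134: tb.append((x,255+i))
for y in range(228,262):
    v=b[y,335:355]; i=np.argmax(v); 
    if v[i]>134: tl.append((335+i,y))
print(len(tb),len(tl))
fit(tb,6,"tray near edge"); fit(tl,6,"tray left edge")
# handle
dark=h[...,2]<75; m,c,a,r=blob(f,dark,(365,232,435,258)); ys,xs=np.where(m); fit(np.c_[xs,ys],128,"handle")
# mat near/far edges
m,c,a,r=blob(f,dark,(190,212,312,285))
fit([(x,np.where(m[:,x])[0].max()) for x in range(212,295)],3,"mat near"); fit([(x,np.where(m[:,x])[0].min()) for x in range(212,295)],3,"mat far")
fit([(np.where(m[y])[0].max(),y) for y in range(232,268)],3,"mat right");fit([(np.where(m[y])[0].min(),y) for y in range(232,268)],3,"mat left")
print(plane(f,[[261.9,196.5],[363.2,193.5]],0))
E
```

```text
campos [ 3.640e+02 -1.000e+00  1.186e+03]
campos [ 386. -715.  904.]Traceback (most recent call last):
  File "<stdin>", line 14, in <module>
    return umr_maximum(a, axis, None, out, keepdims, initial, where)
ValueError: zero-size array to reduction operation maximum which has no identity
```

```bash
cat > m.py <<'E'
from h import *
f=grab("top")
h=cv2.cvtColor(f["frame"],cv2.COLOR_RGB2HSV)
lab=cv2.cvtColor(f["frame"],cv2.COLOR_RGB2LAB).astype(float)
b=cv2.GaussianBlur(lab[...,2],(0,0),.7)
print("b gray",b[195:205,300].round(0), "yellow",b[180,290:296].round(0))
T=138
def sub(v,i,j): return i+(v[i]-T)/(v[i]-v[j])*(j-i)
bot=[];left=[];top=[]
for x in range(268,360):
    v=b[155:206,x]; k=np.where(v>T)[0]
    if 330<x<350 or not len(k): continue
    i=k.max(); bot.append((x,155+sub(v,i,i+1)))
    i=k.min()
    if x<325: top.append((x,155+sub(v,i,i-1)))
for y in range(174,190):
    v=b[y,250:300]; k=np.where(v>T)[0]
    if len(k): i=k.min(); left.append((250+sub(v,i,i-1),y))
def fit(pts,z,name):
    P=plane(f,pts,z); v=cv2.fitLine(P[:,:2].astype(np.float32),cv2.DIST_HUBER,0,.01,.01).ravel(); v[:2]*=np.sign(v[1]) if abs(v[1])>.5 else np.sign(v[0])
    print(name,"dir",v[:2].round(4),"pt",v[2:].round(1)); return v
fit(bot,0,"cradle near z0"); fit(bot,6,"cradle near z6"); fit(left,6,"cradle left z6")
fit(top,30,"cradle far z30 (x=37)"); fit(top,6,"cradle far z6 (x=45)")
tb=[];tl=[]
for x in range(350,430):
    v=b[255:275,x]; i=np.argmax(v)
    if v[i]>133: tb.append((x,255+i))
for y in range(228,262):
    v=b[y,335:355]; i=np.argmax(v)
    if v[i]>133: tl.append((335+i,y))
print(len(tb),len(tl))
fit(tb,6,"tray near"); fit(tl,6,"tray left")
dark=h[...,2]<75; m,c,a,r=blob(f,dark,(365,232,435,258)); ys,xs=np.where(m); fit(np.c_[xs,ys],128,"handle")
m,c,a,r=blob(f,dark,(190,212,312,285))
fit([(x,np.where(m[:,x])[0].max()) for x in range(212,295)],3,"mat near"); fit([(x,np.where(m[:,x])[0].min()) for x in range(212,295)],3,"mat far")
fit([(np.where(m[y])[0].max(),y) for y in range(232,268)],3,"mat right");fit([(np.where(m[y])[0].min(),y) for y in range(232,268)],3,"mat left")
E
python3 m.py
```

```text
b gray [149. 135. 131. 130. 130. 130. 130. 130. 130. 130.] yellow [159. 160. 159. 159. 159. 159.]
cradle near z0 dir [-0.0137  0.9999] pt [591.4  40.9]
cradle near z6 dir [-0.0137  0.9999] pt [590.2  40.7]
cradle left z6 dir [0.9999 0.0116] pt [639.9 190.6]
cradle far z30 (x=37) dir [-0.0119  0.9999] pt [676.9  74.9]
cradle far z6 (x=45) dir [-0.0119  0.9999] pt [683.4  76.5]
76 34
tray near dir [0.0149 0.9999] pt [ 373.4 -161.5]
tray left dir [ 0.9996 -0.0278] pt [445.  -68.6]
handle dir [0.0153 0.9999] pt [ 430.7 -208.8]
mat near dir [0.0451 0.999 ] pt [355.6 221.2]
mat far dir [0.0472 0.9989] pt [500.7 214.8]
mat right dir [ 0.9979 -0.0644] pt [412.8  69.8]
mat left dir [ 0.9991 -0.0423] pt [428.3 363.7]
```

Estimates:

| Item | Position (mm) | Yaw / note |
|---|---|---|
| Handle | (431, −209.5, 121) | yaw about −0.9° |
| Mat centre | (428, 218) | |
| Cradle origin | about (638, 32) | yaw +0.74°, so the stop's grip should be near (639, −50) |

Triangulating the grip gave y = −49.8, which agrees. I start with the stop, turning to line up with the cradle and travelling above it.

{"op": "play_rows", "data": {
  "xyz": [
    [0, 0, 0],
    [0, 0, 0],
    [0, 0, 0],
    [2.6, -37.6, 24],
    [2.6, -37.6, 24],
    [2.6, -37.6, 24],
    [2.6, -37.6, 24],
    [2.6, -37.6, 24],
    [2.6, -37.6, 24],
    [2.6, -37.6, 24],
    [2.6, -37.6, 24],
    [2.6, -37.6, 24],
    [2.6, -37.6, 24],
    [2.6, -37.6, 24],
    [2.6, -37.6, 24],
    [2.6, -37.6, 24],
    [2.6, -37.6, 24],
    [2.6, -37.6, 24],
    [2.6, -37.6, 24],
    [2.6, -37.6, 24]
  ],
  "angular": [
    [-0.126, 0, 0],
    [-0.126, 0, 0],
    [-0.127, 0, 0],
    [0, 0, 0],
    [0, 0, 0],
    [0, 0, 0],
    [0, 0, 0],
    [0, 0, 0],
    [0, 0, 0],
    [0, 0, 0],
    [0, 0, 0],
    [0, 0, 0],
    [0, 0, 0],
    [0, 0, 0],
    [0, 0, 0],
    [0, 0, 0],
    [0, 0, 0],
    [0, 0, 0],
    [0, 0, 0],
    [0, 0, 0]
  ],
  "jaw": [50, 50, 50, 50, 50, 50, 50, 50, 50, 50, 50, 50, 50, 50, 50, 50, 50, 50, 50, 50],
  "force": 60
}}

```text
clock: 2.45
tool_pos: [640.9, -51.7, 201.1]
tcp_rot: [-0.01, 1.57, 0.011]
wrist_force: [0.5, 1.4, 0.6]
width: 49.9
```

```bash
cat >> h.py <<'E'
def to(target,az):
    """target TCP world, az deg of tool y; prints remaining tool-axis shift AFTER turning, and turn about tool x"""
    s,M=st(); cur=np.degrees(np.arctan2(M[1,1],M[0,1])); d=(az-cur+180)%360-180
    a=np.radians(az); A=np.array([[0,0,-1],[np.cos(a),np.sin(a),0],[np.sin(a),-np.cos(a),0]])
    print("turn x rad",round(-np.radians(d),4),"shift after turn",(A@(np.array(target)-s["tool_pos"])).round(1))
E
python3 - <<'E'
from h import *
to((639.3,-50,107),90.74); print(robot.state()["joint_pos"].round(2))
f=grab("side"); crop(f,260,120,460,290,4,"s2")
E
```

```text
t 2.45 pos [640.9 -51.7 201.1] F [0.5 1.4 0.6] w 49.9
[[ 0.    -0.013  1.   ]
 [ 0.     1.     0.013]
 [-1.     0.     0.   ]]
turn x rad 0.0005 shift after turn [94.1  1.7 -1.5]
[-0.15  0.48  0.23  1.61 -0.12  1.06  1.69]
```

View pics/s2.png

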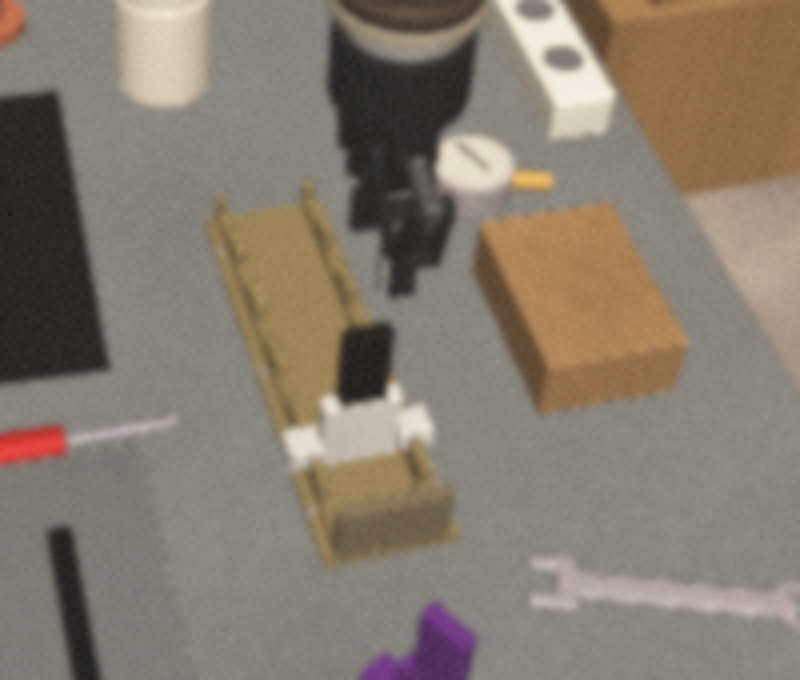

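The gripper stands above the stop's black grip (crop 365,360), with the fingers either side of it in y. I go down and grip.

{"op": "play_rows", "data": {
  "xyz": [
    [20, 0.3, -0.3],
    [20, 0.4, -0.3],
    [20, 0.3, -0.3],
    [15, 0.4, -0.3],
    [11, 0.3, -0.3],
    [8, 0, 0],
    [0, 0, 0],
    [0, 0, 0],
    [0, 0, 0],
    [0, 0, 0],
    [0, 0, 0],
    [0, 0, 0],
    [0, 0, 0]
  ],
  "angular": [
    [0, 0, 0],
    [0, 0, 0],
    [0, 0, 0],
    [0, 0, 0],
    [0, 0, 0],
    [0, 0, 0],
    [0, 0, 0],
    [0, 0, 0],
    [0, 0, 0],
    [0, 0, 0],
    [0, 0, 0],
    [0, 0, 0],
    [0, 0, 0]
  ],
  "jaw": [50, 50, 50, 50, 50, 50, 50, 5, 5, 5, 5, 5, 5]
}}

```text
clock: 3.8
tool_pos: [639.1, -48.5, 108.1]
tcp_rot: [-0.01, 1.569, 0.01]
wrist_force: [-0.8, -1.2, 6.5]
width: 11.2
```

```bash
python3 - <<'E'
from h import *
st(); f=grab("side"); crop(f,260,120,460,290,4,"s3")
E
```

```text
t 3.8 pos [639.1 -48.5 108.1] F [-0.8 -1.2  6.5] w 11.2
[[ 0.002 -0.013  1.   ]
 [-0.     1.     0.013]
 [-1.    -0.     0.002]]
```

View pics/s3.png

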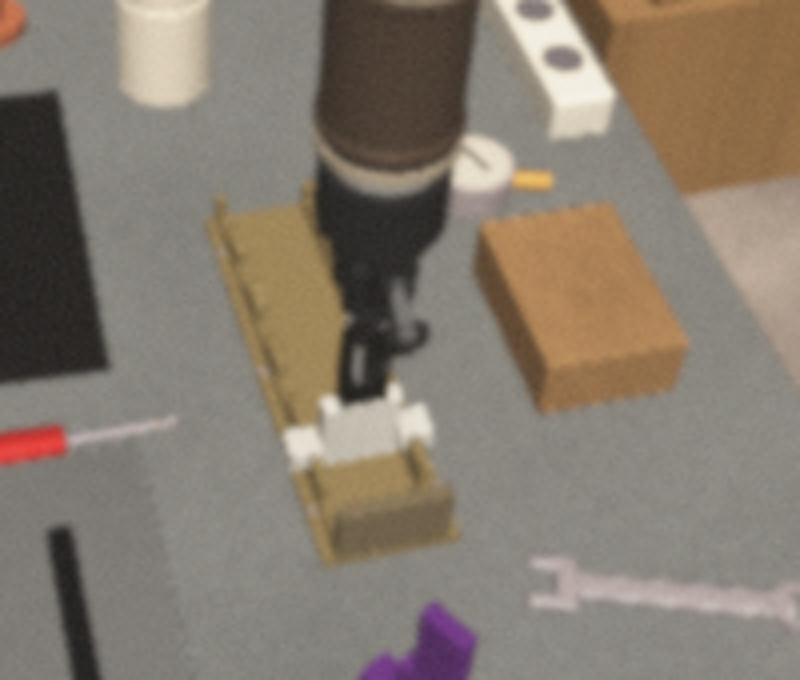

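Gripped: 11.2 mm on the 12 mm grip. I lift it clear of the rails and carry it +216 mm to over the last notch.

{"op": "play_rows", "data": {
  "xyz": [
    [-5, 0, 0],
    [-10, 0, 0],
    [-10, 0, 0],
    [-5, 0, 0],
    [0, 12, 0],
    [0, 24, 0],
    [0, 30, 0],
    [0, 30, 0],
    [0, 30, 0],
    [0, 30, 0],
    [0, 30, 0],
    [0, 20, 0],
    [0, 10, 0],
    [0, 0, 0],
    [0, 0, 0]
  ],
  "angular": [
    [0, 0, 0],
    [0, 0, 0],
    [0, 0, 0],
    [0, 0, 0],
    [0, 0, 0],
    [0, 0, 0],
    [0, 0, 0],
    [0, 0, 0],
    [0, 0, 0],
    [0, 0, 0],
    [0, 0, 0],
    [0, 0, 0],
    [0, 0, 0],
    [0, 0, 0],
    [0, 0, 0]
  ],
  "jaw": [5, 5, 5, 5, 5, 5, 5, 5, 5, 5, 5, 5, 5, 5, 5]
}}

```text
clock: 5.35
tool_pos: [635.6, 166.4, 136.9]
tcp_rot: [-0.011, 1.571, 0.009]
wrist_force: [0.6, -0.5, -2.2]
width: 11.2
```

```bash
python3 - <<'E'
from h import *
to((636.5,167.5,108),90.74); f=grab("side"); crop(f,260,120,460,290,4,"s4");f=grab("top"); crop(f,240,140,380,220,5,"t4")
E
```

```text
t 5.35 pos [635.6 166.4 136.9] F [ 0.6 -0.5 -2.2] w 11.2
[[-0.    -0.013  1.   ]
 [-0.001  1.     0.013]
 [-1.    -0.001 -0.   ]]
turn x rad -0.0004 shift after turn [28.9  1.1  1. ]
```

View pics/s4.png

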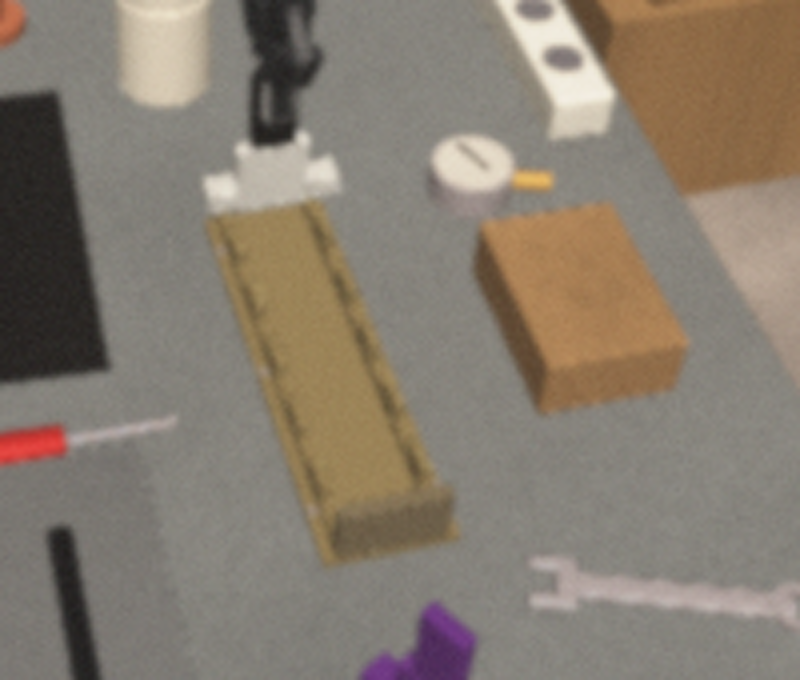

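View pics/t4.png

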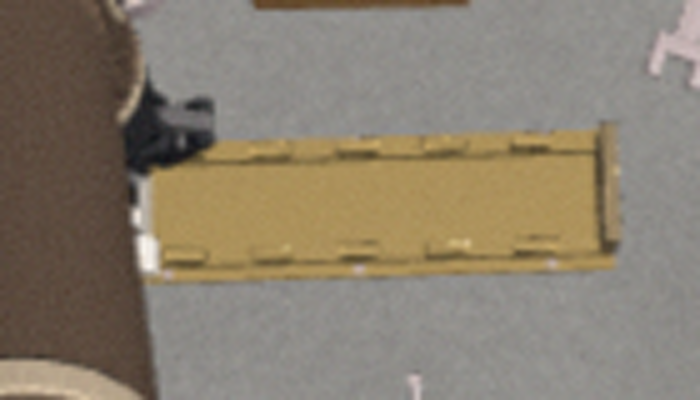

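The stop is held level over the open end. I lower it into the last notch.

{"op": "play_rows", "data": {
  "xyz": [
    [8, 0.5, 0.3],
    [8, 0.5, 0.3],
    [5, 0, 0.2],
    [4, 0, 0],
    [3, 0, 0],
    [1, 0, 0],
    [0, 0, 0],
    [0, 0, 0]
  ],
  "angular": [
    [0, 0, 0],
    [0, 0, 0],
    [0, 0, 0],
    [0, 0, 0],
    [0, 0, 0],
    [0, 0, 0],
    [0, 0, 0],
    [0, 0, 0]
  ],
  "jaw": [5, 5, 5, 5, 5, 5, 5, 5]
}}

```text
clock: 6.25
tool_pos: [636.5, 168.7, 108.2]
tcp_rot: [-0.01, 1.57, 0.011]
wrist_force: [-0.1, 0.8, -1.4]
width: 11.2
```

```bash
python3 - <<'E'
from h import *
st(); f=grab("side"); crop(f,260,120,400,220,5,"s5")
E
```

```text
t 6.25 pos [636.5 168.7 108.2] F [-0.1  0.8 -1.4] w 11.2
[[ 0.    -0.013  1.   ]
 [ 0.     1.     0.013]
 [-1.     0.     0.   ]]
```

View pics/s5.png

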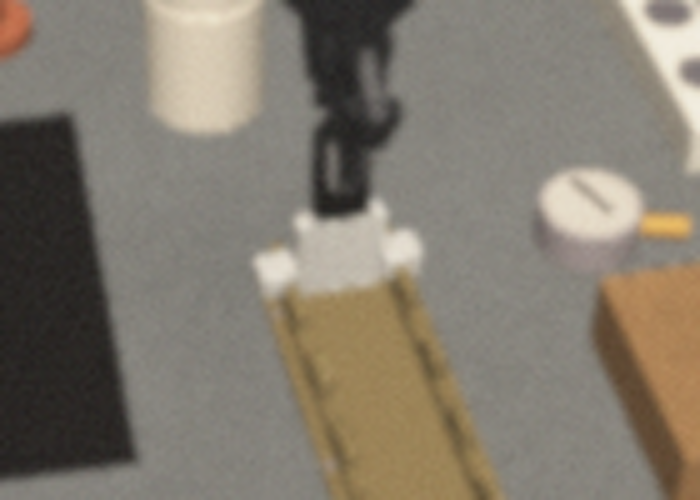

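It reached the same TCP height as at pick-up (108 mm) with no jamming force, so it is down in the notch. I release, rise and turn for the cover handle.

{"op": "play_rows", "data": {
  "xyz": [
    [0, 0, 0],
    [0, 0, 0],
    [0, 0, 0],
    [-10, 0, 0],
    [-30, 0, 0],
    [-40, 0, 0],
    [-40, 0, 0],
    [0, 0, 0],
    [0, 0, 0],
    [0, 0, 0],
    [0, 0, 0],
    [0, 0, 0],
    [0, 0, 0],
    [0, 0, 0],
    [0, 0, 0],
    [0, 0, 0],
    [0, 0, 0],
    [0, 0, 0],
    [0, 0, 0]
  ],
  "angular": [
    [0, 0, 0],
    [0, 0, 0],
    [0, 0, 0],
    [0, 0, 0],
    [0, 0, 0],
    [0, 0, 0],
    [0, 0, 0],
    [0.1454, 0, 0],
    [0.1454, 0, 0],
    [0.1454, 0, 0],
    [0.1454, 0, 0],
    [0.1454, 0, 0],
    [0.1454, 0, 0],
    [0.1454, 0, 0],
    [0.1454, 0, 0],
    [0.1454, 0, 0],
    [0.1454, 0, 0],
    [0.1454, 0, 0]
  ],
  "jaw": [50, 50, 50, 50, 50, 50, 50, 50, 50, 50, 50, 50, 50, 50, 50, 50, 50, 50, 50]
}}

```text
validation failed for argument at $.an...
```

```bash
python3 - <<'E'
from h import *
to((431,-209.5,180),-0.87); print(robot.state()["joint_pos"].round(2)); f=grab("side"); crop(f,260,120,400,220,5,"s6")
E
```

```text
t 6.3 pos [636.5 168.7 108.1] F [-0.7 -0.7 -2. ] w 11.0
[[ 0.    -0.013  1.   ]
 [ 0.     1.     0.013]
 [-1.     0.     0.   ]]
turn x rad 1.5993 shift after turn [ -71.9 -199.7  381.2]
[-0.46  0.6   0.18  1.65 -0.13  0.9   1.36]
```

View pics/s6.png

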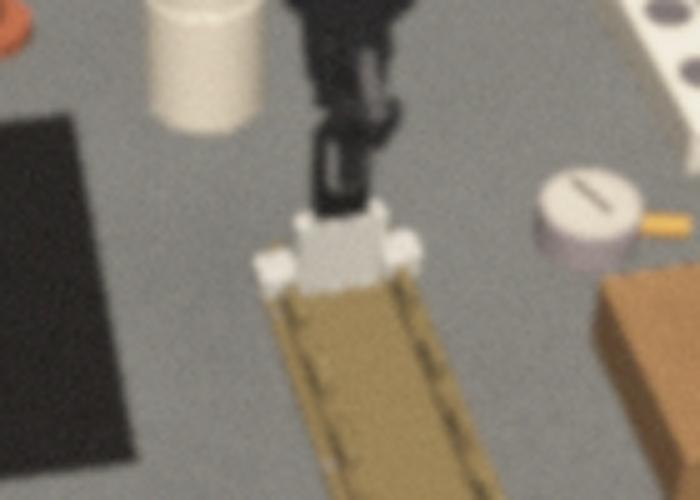

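The call was refused, and its message was cut off at the turn values. I retry with turns of three decimals, as in the call that worked.

{"op": "play_rows", "data": {
  "xyz": [
    [0, 0, 0],
    [0, 0, 0],
    [0, 0, 0],
    [-10, 0, 0],
    [-30, 0, 0],
    [-40, 0, 0],
    [-40, 0, 0],
    [0, 0, 0],
    [0, 0, 0],
    [0, 0, 0],
    [0, 0, 0],
    [0, 0, 0],
    [0, 0, 0],
    [0, 0, 0],
    [0, 0, 0],
    [0, 0, 0],
    [0, 0, 0],
    [0, 0, 0]
  ],
  "angular": [
    [0, 0, 0],
    [0, 0, 0],
    [0, 0, 0],
    [0, 0, 0],
    [0, 0, 0],
    [0, 0, 0],
    [0, 0, 0],
    [0.145, 0, 0],
    [0.145, 0, 0],
    [0.145, 0, 0],
    [0.145, 0, 0],
    [0.145, 0, 0],
    [0.145, 0, 0],
    [0.145, 0, 0],
    [0.145, 0, 0],
    [0.145, 0, 0],
    [0.145, 0, 0],
    [0.149, 0, 0]
  ],
  "jaw": [50, 50, 50, 50, 50, 50, 50, 50, 50, 50, 50, 50, 50, 50, 50, 50, 50, 50]
}}

```text
clock: 8.15
tool_pos: [636.5, 168.7, 229.1]
tcp_rot: [1.225, 1.199, -1.224]
wrist_force: [0.2, 0.3, -0.0]
width: 50.0
```

```bash
python3 - <<'E'
from h import *
to((431,-209.5,180),-0.87); print(robot.state()["joint_pos"].round(2)); f=grab("side"); crop(f,260,120,400,220,5,"s6")
E
```

```text
t 8.15 pos [636.5 168.7 229.1] F [ 0.2  0.3 -0. ] w 50.0
[[ 0.001  1.    -0.021]
 [ 0.001 -0.021 -1.   ]
 [-1.     0.001 -0.001]]
turn x rad -0.0057 shift after turn [  49.1 -199.7  381.3]
[-0.72  0.53  0.58  1.56 -0.31  1.15 -0.1 ]
```

View pics/s6.png

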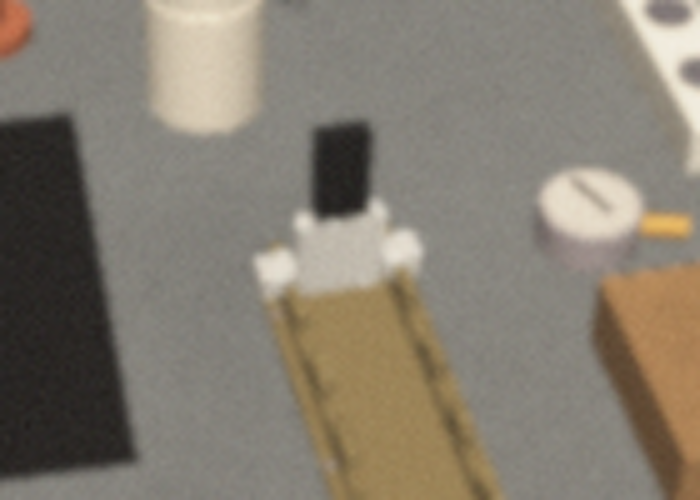

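The stop stands upright in the last notch, grip at crop (342,168). Now I move over the cover handle.

{"op": "play_rows", "data": {
  "xyz": [
    [0, -10, 20],
    [0, -18, 34],
    [0, -19, 36],
    [0, -19, 36],
    [0, -19, 36],
    [0, -19, 36],
    [0, -19, 36],
    [5, -19, 36],
    [10, -19, 36],
    [12, -19, 36],
    [12, -13, 26],
    [10, -7, 13],
    [0, 0, 0]
  ],
  "angular": [
    [-0.006, 0, 0],
    [0, 0, 0],
    [0, 0, 0],
    [0, 0, 0],
    [0, 0, 0],
    [0, 0, 0],
    [0, 0, 0],
    [0, 0, 0],
    [0, 0, 0],
    [0, 0, 0],
    [0, 0, 0],
    [0, 0, 0],
    [0, 0, 0]
  ],
  "jaw": [50, 50, 50, 50, 50, 50, 50, 50, 50, 50, 50, 50, 50]
}}

```text
clock: 9.5
tool_pos: [431.2, -212.4, 178.9]
tcp_rot: [1.217, 1.205, -1.217]
wrist_force: [0.3, 0.9, 0.8]
width: 49.9
```

```bash
python3 - <<'E'
from h import *
to((431,-209.5,116),-0.87); print(robot.state()["joint_pos"].round(2)); f=grab("side"); crop(f,220,200,360,340,4,"s7")
E
```

```text
t 9.5 pos [ 431.2 -212.4  178.9] F [0.3 0.9 0.8] w 49.9
[[-0.001  1.    -0.01 ]
 [ 0.    -0.01  -1.   ]
 [-1.    -0.001 -0.   ]]
turn x rad 0.0048 shift after turn [62.9 -0.2 -2.9]
[-0.24  0.28  0.72  2.05 -0.24  0.89  0.6 ]
```

View pics/s7.png

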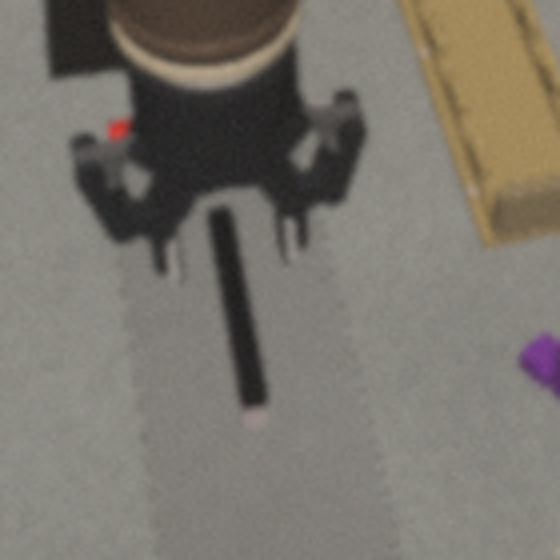

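The fingers straddle the handle bar (crop 240,310) in x. I go down and grip with more force.

{"op": "play_rows", "data": {
  "xyz": [
    [15, 0, -1],
    [15, 0, -1],
    [15, 0, -1],
    [12, 0, 0],
    [6, 0, 0],
    [0, 0, 0],
    [0, 0, 0],
    [0, 0, 0],
    [0, 0, 0],
    [0, 0, 0],
    [0, 0, 0],
    [0, 0, 0]
  ],
  "angular": [
    [0.005, 0, 0],
    [0, 0, 0],
    [0, 0, 0],
    [0, 0, 0],
    [0, 0, 0],
    [0, 0, 0],
    [0, 0, 0],
    [0, 0, 0],
    [0, 0, 0],
    [0, 0, 0],
    [0, 0, 0],
    [0, 0, 0]
  ],
  "jaw": [50, 50, 50, 50, 50, 50, 5, 5, 5, 5, 5, 5],
  "force": 90
}}

```text
clock: 10.75
tool_pos: [432.7, -207.6, 116.4]
tcp_rot: [1.22, 1.203, -1.219]
wrist_force: [-3.8, 1.2, 5.4]
width: 12.8
```

```bash
python3 - <<'E'
from h import *
st()
E
```

```text
t 10.75 pos [ 432.7 -207.6  116.4] F [-3.8  1.2  5.4] w 12.8
[[ 0.     1.    -0.014]
 [ 0.    -0.014 -1.   ]
 [-1.     0.    -0.   ]]
```

Gripped at 12.8 mm on the 14 mm bar. The home pose with the cover on the tray is TCP (432.7, −207.6, 116.4). I lift it.

{"op": "play_rows", "data": {
  "xyz": [
    [-4, 0, 0],
    [-10, 0, 0],
    [-20, 0, 0],
    [-25, 0, 0],
    [-25, 0, 0],
    [-16, 0, 0],
    [0, 0, 0],
    [0, 0, 0]
  ],
  "angular": [
    [0, 0, 0],
    [0, 0, 0],
    [0, 0, 0],
    [0, 0, 0],
    [0, 0, 0],
    [0, 0, 0],
    [0, 0, 0],
    [0, 0, 0]
  ],
  "jaw": [5, 5, 5, 5, 5, 5, 5, 5]
}}

```text
clock: 11.55
tool_pos: [432.8, -207.2, 216.0]
tcp_rot: [1.22, 1.203, -1.219]
wrist_force: [-0.0, -0.9, -4.1]
width: 12.3
```

```bash
python3 - <<'E'
from h import *
st(); f=grab("side","s8"); f=grab("top","t8")
E
```

```text
t 11.55 pos [ 432.8 -207.2  216. ] F [-0.  -0.9 -4.1] w 12.3
[[ 0.001  1.    -0.014]
 [ 0.    -0.014 -1.   ]
 [-1.     0.001 -0.   ]]
```

View pics/s8.png

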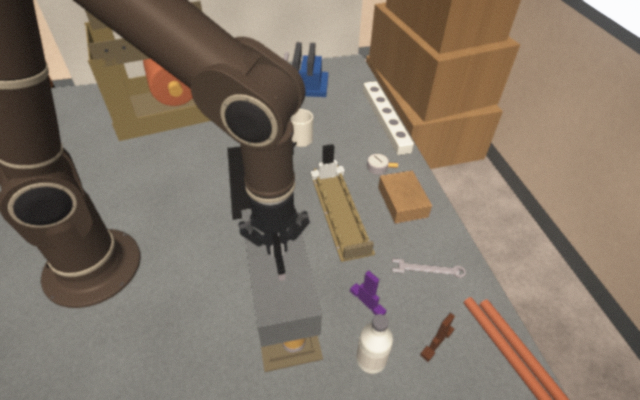

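The cover is lifted level, and a brass head shows in the tray at (295,345). I carry it to over the mat.

{"op": "play_rows", "data": {
  "xyz": [
    [0, 0, -8],
    [0, 0, -18],
    [0, 0, -28],
    [0, 0, -32],
    [0, 0, -32],
    [0, 0, -32],
    [0, 0, -32],
    [0, 0, -32],
    [0, 0, -32],
    [0, 0, -32],
    [0, 0, -32],
    [0, 0, -32],
    [0, 0, -32],
    [0, 0, -25],
    [0, 0, -16],
    [0, 0, -10],
    [0, 0, 0],
    [0, 0, 0]
  ],
  "angular": [
    [0, 0, 0],
    [0, 0, 0],
    [0, 0, 0],
    [0, 0, 0],
    [0, 0, 0],
    [0, 0, 0],
    [0, 0, 0],
    [0, 0, 0],
    [0, 0, 0],
    [0, 0, 0],
    [0, 0, 0],
    [0, 0, 0],
    [0, 0, 0],
    [0, 0, 0],
    [0, 0, 0],
    [0, 0, 0],
    [0, 0, 0],
    [0, 0, 0]
  ],
  "jaw": [5, 5, 5, 5, 5, 5, 5, 5, 5, 5, 5, 5, 5, 5, 5, 5, 5, 5]
}}

```text
clock: 13.45
tool_pos: [438.8, 216.2, 215.9]
tcp_rot: [1.219, 1.202, -1.221]
wrist_force: [-0.1, -0.0, -3.1]
width: 11.9
```

```bash
python3 - <<'E'
from h import *
to((429,218,113.5),-0.87); f=grab("side","s9"); f=grab("top","t9")
E
```

```text
t 13.45 pos [438.8 216.2 215.9] F [-0.1 -0.  -3.1] w 11.9
[[-0.     1.    -0.015]
 [-0.001 -0.015 -1.   ]
 [-1.    -0.     0.001]]
turn x rad 0.0001 shift after turn [102.4  -9.9  -1.7]
```

View pics/s9.png

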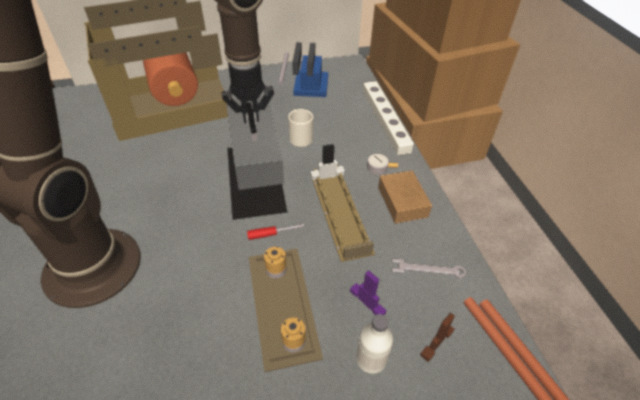

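View pics/t9.png

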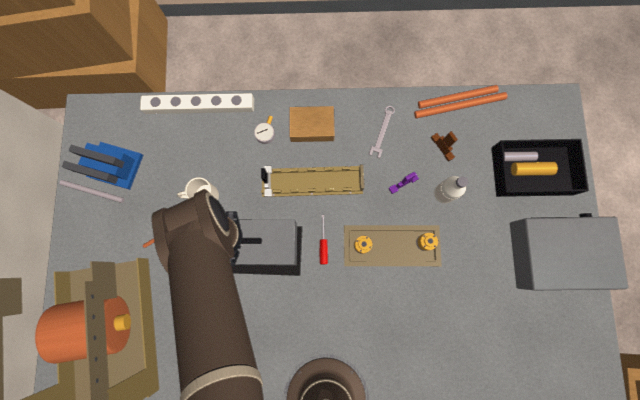

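Two heads stand in the tray, at (363,244) and (429,241) in the top view; the other two places are empty. The cover hangs over the mat, so I lower it.

{"op": "play_rows", "data": {
  "xyz": [
    [15, -5, -1],
    [25, -5, -1],
    [25, 0, 0],
    [15, 0, 0],
    [10, 0, 0],
    [6, 0, 0],
    [3, 0, 0],
    [3, 0, 0],
    [0, 0, 0]
  ],
  "angular": [
    [0, 0, 0],
    [0, 0, 0],
    [0, 0, 0],
    [0, 0, 0],
    [0, 0, 0],
    [0, 0, 0],
    [0, 0, 0],
    [0, 0, 0],
    [0, 0, 0]
  ],
  "jaw": [5, 5, 5, 5, 5, 5, 5, 5, 5]
}}

```text
clock: 14.45
tool_pos: [429.0, 219.6, 114.3]
tcp_rot: [1.22, 1.203, -1.219]
wrist_force: [0.1, -0.6, -3.6]
width: 12.4
```

```bash
python3 - <<'E'
from h import *
st(); f=grab("side"); crop(f,200,80,360,240,4,"s10")
E
```

```text
t 14.45 pos [429.  219.6 114.3] F [ 0.1 -0.6 -3.6] w 12.4
[[ 0.     1.    -0.014]
 [ 0.    -0.014 -1.   ]
 [-1.     0.    -0.   ]]
```

View pics/s10.png

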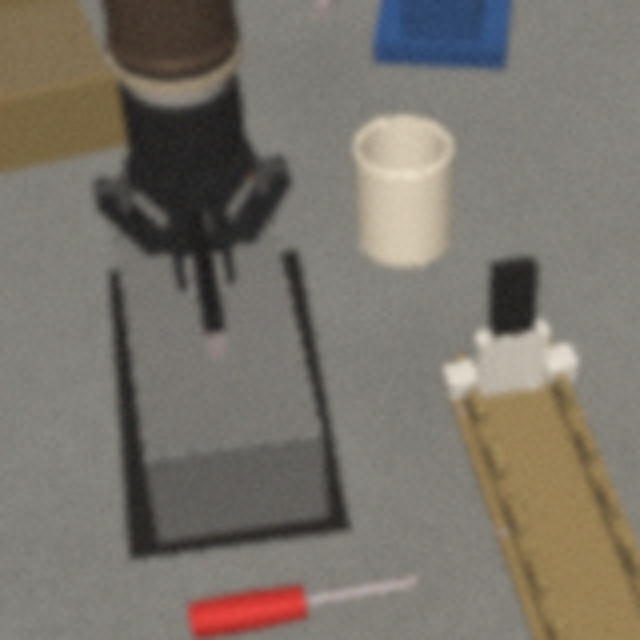

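The cover is just above the mat, still hanging with about 3.6 N. I lower it a touch more, release and rise.

{"op": "play_rows", "data": {
  "xyz": [
    [1, 0, 0],
    [0.5, 0, 0],
    [0, 0, 0],
    [0, 0, 0],
    [0, 0, 0],
    [0, 0, 0],
    [-10, 0, 0],
    [-20, 0, 0],
    [-30, 0, 0],
    [-35, 0, 0],
    [-15, 0, 0],
    [0, 0, 0]
  ],
  "angular": [
    [0, 0, 0],
    [0, 0, 0],
    [0, 0, 0],
    [0, 0, 0],
    [0, 0, 0],
    [0, 0, 0],
    [0, 0, 0],
    [0, 0, 0],
    [0, 0, 0],
    [0, 0, 0],
    [0, 0, 0],
    [0, 0, 0]
  ],
  "jaw": [5, 5, 5, 50, 50, 50, 50, 50, 50, 50, 85, 85]
}}

```text
clock: 15.7
tool_pos: [430.2, 220.2, 225.5]
tcp_rot: [1.224, 1.202, -1.215]
wrist_force: [0.1, -0.6, -0.9]
width: 76.8
```

```bash
python3 - <<'E'
from h import *
st(); g=grab("side","s11"); f=grab("top","t11"); crop(f,335,215,450,275,6,"t11c"); crop(g,240,235,330,375,5,"s11c")
E
```

```text
t 15.7 pos [430.2 220.2 225.5] F [ 0.1 -0.6 -0.9] w 76.8
[[ 0.004  1.    -0.014]
 [ 0.003 -0.014 -1.   ]
 [-1.     0.004 -0.004]]
```

View pics/s11.png

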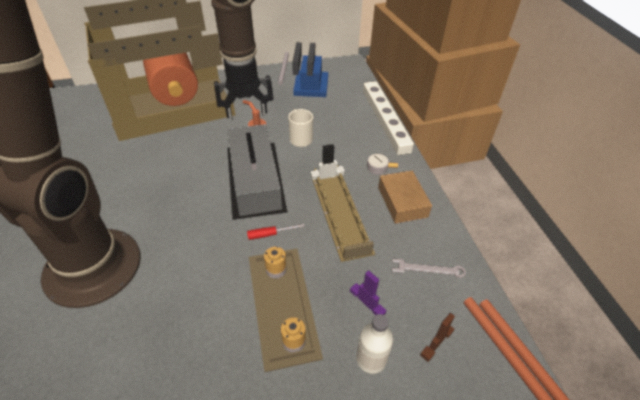

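View pics/t11c.png

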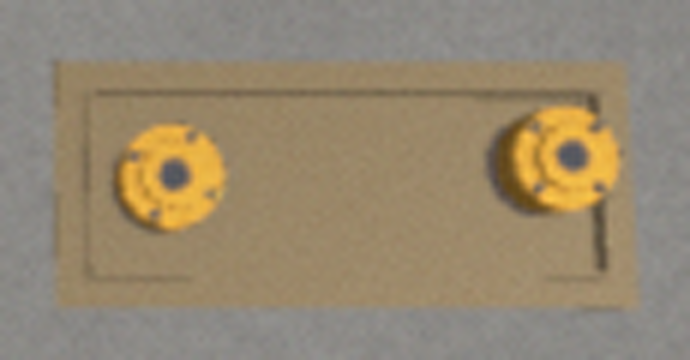

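View pics/s11c.png

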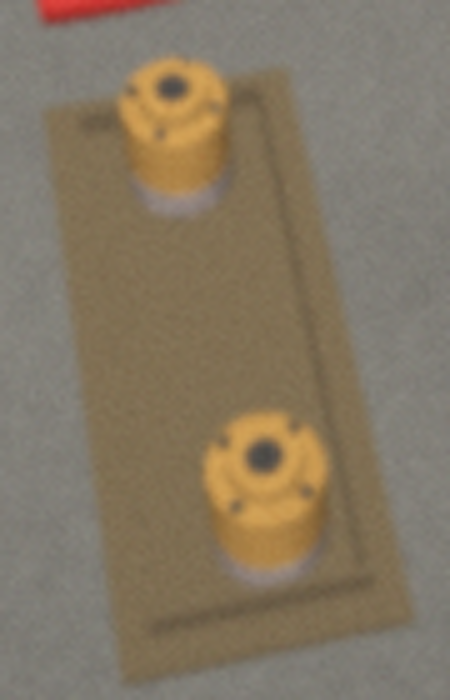

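The cover sits square on the mat, and the stop is in place. Each head shows its dark top hole: (364,244) and (430,241) in the top view, (274,253) and (293,326) in the side view.

```bash
cat > heads.py <<'E'
from h import *
def heads(f,g,pt,ps):
    for a,b in zip(pt,ps):
        print("tri",tri(f,a,g,b).round(1),"top z78",plane(f,a,78)[0].round(1),"side z78",plane(g,b,78)[0].round(1))
E
python3 - <<'E'
from heads import *
f=grab("top");g=grab("side")
heads(f,g,[(364,244.2),(430.3,241)],[(274.2,252.6),(292.6,326.2)])
h=cv2.cvtColor(f["frame"],cv2.COLOR_RGB2HSV); m=(h[...,1]>150)&(h[...,0]>10)&(h[...,0]<30)
for roi in [(345,225,385,262),(405,225,445,262)]:
    mm,c,a,r=blob(f,m,roi); (cx,cy),rad=cv2.minEnclosingCircle(np.argwhere(mm)[:,::-1].astype(np.float32)); print("blob",c,a,"mec",plane(f,(cx,cy),72)[0].round(1),rad, plane(f,c,60)[0].round(1))
print("tray corner base z6", plane(f,[(344.5,265.8),(344.2,225.2),(440.5,265.8),(439,225)],6).round(1))
E
```

```text
tri [ 433.1 -118.3   81.5] top z78 [ 432.  -118.6   78. ] side z78 [ 434.3 -115.7   78. ]
tri [ 439.1 -307.    82.1] top z78 [ 438.1 -308.    78. ] side z78 [ 440.3 -304.9   78. ]
blob [362.7357513  244.12953368] 193 mec [ 433.3 -115.6   72. ] 8.778820037841797 [ 433.3 -116.9   60. ]
blob [427.08658009 241.35064935] 231 mec [ 437.2 -301.6   72. ] 9.823541641235352 [ 438.4 -303.6   60. ]
tray corner base z6 [[ 372.5  -65.1    6. ]
 [ 495.4  -67.6    6. ]
 [ 368.2 -353.4    6. ]
 [ 491.3 -357.8    6. ]]
```

Both heads are measured: A ≈ (433, −118) and B ≈ (438.5, −306). Each lies within about 3 mm of its nominal tray place, and the tray centre comes out near (432, −211). The heads have only 4 mm side play in the channel, so I check the cradle's centre line more closely.

```bash
python3 - <<'E'
from h import *
f=grab("top"); c=f["frame"][158:202,255:370,::-1]
cv2.imwrite("pics/cr.png",cv2.resize(c,None,fx=6.9,fy=6.9,interpolation=cv2.INTER_CUBIC))
v=f["frame"].astype(float).sum(2)
for x0 in(285,310,335): print(x0, v[160:205,x0:x0+4].mean(1).round(0).astype(int))
o=np.array([638.2,33.]);y=np.array([-.013,1]);xx=np.array([1,.013])
for cy in(110,0,-110):
  for cx,z in((-45,6),(-45,0),(-37,30),(-29,30),(-29,6),(29,6),(29,30),(37,30),(45,6)):
    p=o+cx*xx+cy*y; print(cy,cx,z,proj(f,(p[0],p[1],z))[0].round(1),end=" ")
  print()
p=o-150*y;print("wall inner top",proj(f,(p[0],p[1],50)), "floor",proj(f,(p[0],p[1],6)))
E
```

```text
285 [403 412 416 407 409 412 402 408 398 388 394 381 278 369 394 388 393 386
 394 392 391 394 389 391 390 391 391 392 390 395 400 394 352 312 380 390
 364 405 404 408 405 404 396 401 406]
310 [407 414 418 410 407 414 403 383 406 402 247 237 343 388 395 392 389 393
 394 398 394 391 393 383 394 397 396 392 337 388 407 231 274 442 438 368
 398 407 405 406 409 409 406 407 415]
335 [411 410 404 415 418 411 404 397 393 394 330 313 382 394 392 392 390 394
 394 396 391 396 396 396 397 391 394 396 394 403 394 301 384 394 364 408
 413 419 414 408 404 415 414 409 412]
110 -45 6 [276.2 195.6] 110 -45 0 [276.4 196. ] 110 -37 30 [275.2 191.6] 110 -29 30 [275.2 189.1] 110 -29 6 [276.1 190.6] 110 29 6 [276.  172.7] 110 29 30 [275.1 170.8] 110 37 30 [275.  168.3] 110 45 6 [276.  167.8] 
0 -45 6 [311.3 194.6] 0 -45 0 [311.4 194.9] 0 -37 30 [311.  190.5] 0 -29 30 [311. 188.] 0 -29 6 [311.2 189.6] 0 29 6 [310.7 171.6] 0 29 30 [310.5 169.7] 0 37 30 [310.4 167.2] 0 45 6 [310.6 166.7] 
-110 -45 6 [346.5 193.5] -110 -45 0 [346.4 193.9] -110 -37 30 [346.9 189.4] -110 -29 30 [346.8 186.9] -110 -29 6 [346.3 188.5] -110 29 6 [345.6 170.5] -110 29 30 [346.  168.6] -110 37 30 [345.9 166.1] -110 45 6 [345.3 165.6] 
wall inner top [[359.97041908 175.74130384]] floor [[358.66268419 179.07299875]]
```

View pics/cr.png

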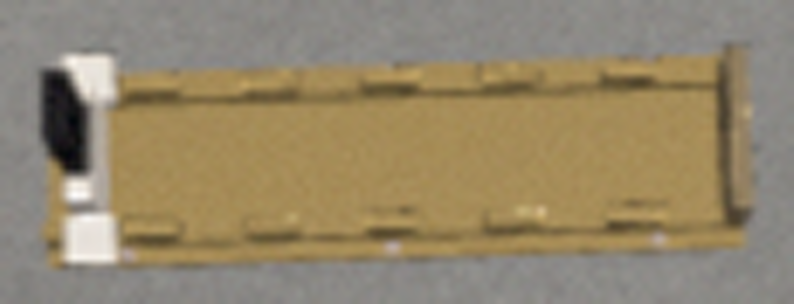

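The edge lines agree with the prediction to within about 1 mm: near edge at row 195, rail faces at rows 171 and 188, end wall at column 359. So the cradle origin is (638.2, 33). Next I move to above head B.

```bash
python3 - <<'E'
from h import *
to((438.5,-306,130),-0.87)
E
```

```text
t 15.95 pos [428.3 219.2 221.6] F [-0.5 -0.3 -0.7] w 85.1
[[-0.001  1.    -0.014]
 [-0.001 -0.014 -1.   ]
 [-1.    -0.001  0.001]]
turn x rad 0.0012 shift after turn [ 91.6  18.2 525. ]
```

{"op": "play_rows", "data": {
  "xyz": [
    [0, 0, 15],
    [0, 1, 30],
    [0, 1, 38],
    [0, 1, 38],
    [0, 2, 38],
    [0, 2, 38],
    [0, 2, 38],
    [0, 2, 38],
    [0, 2, 38],
    [0, 1, 38],
    [0, 1, 38],
    [0, 1, 38],
    [10, 1, 38],
    [20, 1, 30],
    [25, 0, 20],
    [25, 0, 12],
    [11, 0, 0],
    [0, 0, 0]
  ],
  "angular": [
    [0, 0, 0],
    [0, 0, 0],
    [0, 0, 0],
    [0, 0, 0],
    [0, 0, 0],
    [0, 0, 0],
    [0, 0, 0],
    [0, 0, 0],
    [0, 0, 0],
    [0, 0, 0],
    [0, 0, 0],
    [0, 0, 0],
    [0, 0, 0],
    [0, 0, 0],
    [0, 0, 0],
    [0, 0, 0],
    [0, 0, 0],
    [0, 0, 0]
  ],
  "jaw": [85, 85, 85, 85, 85, 85, 85, 85, 85, 85, 85, 85, 85, 85, 85, 85, 85, 85]
}}

```text
clock: 17.75
tool_pos: [437.6, -305.4, 130.0]
tcp_rot: [1.22, 1.206, -1.223]
wrist_force: [-0.1, 1.0, 0.3]
width: 84.9
```

```bash
python3 - <<'E'
from h import *
to((438.5,-306,50),-0.87); g=grab("side"); crop(g,220,230,360,380,4,"s12"); f=grab("top"); crop(f,335,215,450,275,6,"t12")
E
```

```text
t 17.75 pos [ 437.6 -305.4  130. ] F [-0.1  1.   0.3] w 84.9
[[-0.004  1.    -0.015]
 [ 0.001 -0.015 -1.   ]
 [-1.    -0.004 -0.001]]
turn x rad -0.0003 shift after turn [80.   0.9  0.6]
```

View pics/s12.png

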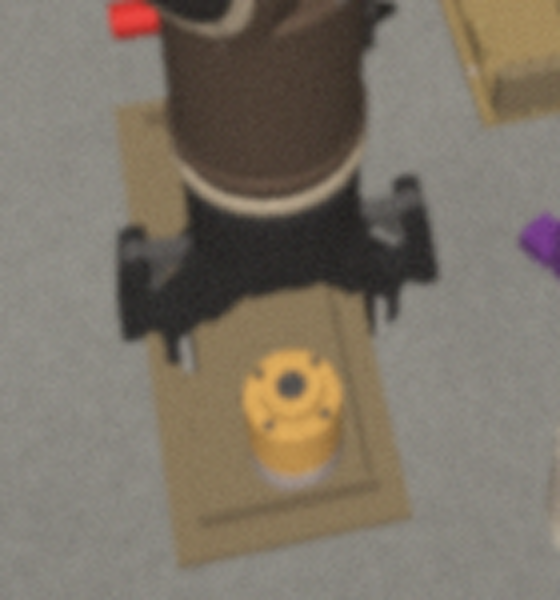

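Head B hasn't moved (hole at 292,326), and the fingers are either side of it in x. I go down and grip.

{"op": "play_rows", "data": {
  "xyz": [
    [18, 0.5, 0.3],
    [20, 0.4, 0.3],
    [18, 0, 0],
    [14, 0, 0],
    [10, 0, 0],
    [0, 0, 0],
    [0, 0, 0],
    [0, 0, 0],
    [0, 0, 0],
    [0, 0, 0],
    [0, 0, 0],
    [0, 0, 0]
  ],
  "angular": [
    [0, 0, 0],
    [0, 0, 0],
    [0, 0, 0],
    [0, 0, 0],
    [0, 0, 0],
    [0, 0, 0],
    [0, 0, 0],
    [0, 0, 0],
    [0, 0, 0],
    [0, 0, 0],
    [0, 0, 0],
    [0, 0, 0]
  ],
  "jaw": [85, 85, 85, 85, 85, 85, 40, 40, 40, 40, 40, 40],
  "force": 70
}}

```text
clock: 19.05
tool_pos: [440.8, -306.6, 52.6]
tcp_rot: [1.22, 1.201, -1.219]
wrist_force: [-1.5, 1.1, 5.1]
width: 48.7
```

```bash
python3 - <<'E'
from h import *
st(); g=grab("side"); crop(g,220,230,360,380,4,"s13")
E
```

```text
t 19.05 pos [ 440.8 -306.6   52.6] F [-1.5  1.1  5.1] w 48.7
[[ 0.001  1.    -0.014]
 [-0.    -0.014 -1.   ]
 [-1.     0.001  0.   ]]
```

View pics/s13.png

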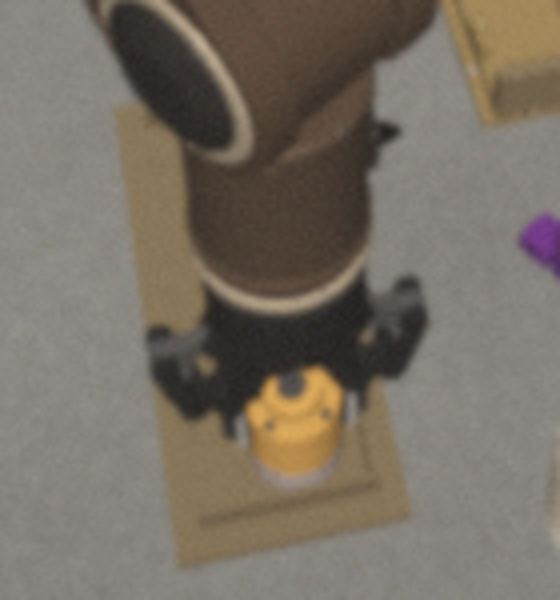

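Gripped, 48.7 mm on the 50 mm head. I lift it.

{"op": "play_rows", "data": {
  "xyz": [
    [-4, 0, 0],
    [-10, 0, 0],
    [-20, 0, 0],
    [-25, 0, 0],
    [-25, 0, 0],
    [-14, 0, 0],
    [0, 0, 0]
  ],
  "angular": [
    [0, 0, 0],
    [0, 0, 0],
    [0, 0, 0],
    [0, 0, 0],
    [0, 0, 0],
    [0, 0, 0],
    [0, 0, 0]
  ],
  "jaw": [40, 40, 40, 40, 40, 40, 40]
}}

```text
clock: 19.8
tool_pos: [441.4, -306.8, 151.5]
tcp_rot: [1.22, 1.199, -1.217]
wrist_force: [0.6, -0.1, -2.8]
width: 48.4
```

```bash
python3 - <<'E'
from h import *
to((639.7,-86,150),-0.87); g=grab("side"); crop(g,220,200,360,380,4,"s14");f=grab("top"); print(plane(f,(450,191),0))
E
```

```text
t 19.8 pos [ 441.4 -306.8  151.5] F [ 0.6 -0.1 -2.8] w 48.4
[[ 0.003  1.    -0.014]
 [-0.001 -0.014 -1.   ]
 [-1.     0.003  0.001]]
turn x rad 0.0013 shift after turn [   1.5  194.9 -223.8]
[[ 598.01445987 -401.56625315    0.        ]]
```

View pics/s14.png

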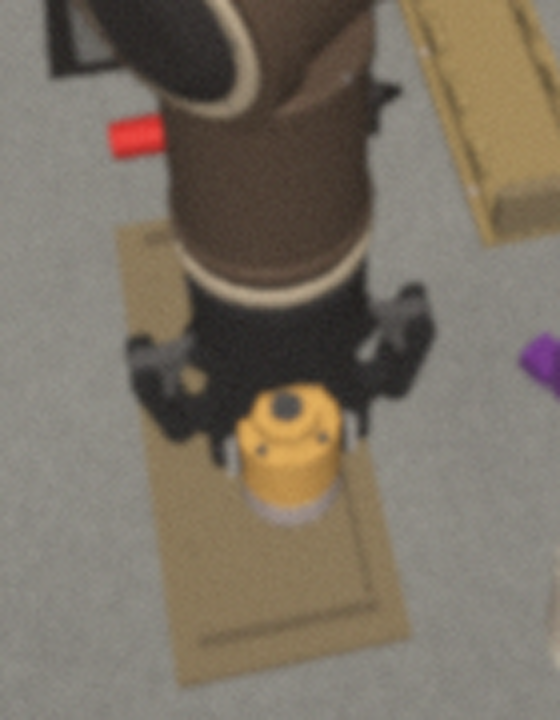

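The head is held upright at z 151. I carry it to over the end-wall place.

{"op": "play_rows", "data": {
  "xyz": [
    [0, 8, -10],
    [0, 20, -22],
    [0, 26, -30],
    [0, 28, -32],
    [0, 28, -32],
    [0, 28, -32],
    [0, 26, -30],
    [0, 18, -20],
    [0, 9, -11],
    [1, 4, -5],
    [0, 0, 0],
    [0, 0, 0]
  ],
  "angular": [
    [0, 0, 0],
    [0, 0, 0],
    [0, 0, 0],
    [0, 0, 0],
    [0, 0, 0],
    [0, 0, 0],
    [0, 0, 0],
    [0, 0, 0],
    [0, 0, 0],
    [0, 0, 0],
    [0, 0, 0],
    [0, 0, 0]
  ],
  "jaw": [40, 40, 40, 40, 40, 40, 40, 40, 40, 40, 40, 40]
}}

```text
clock: 21.1
tool_pos: [637.4, -86.7, 148.3]
tcp_rot: [1.22, 1.202, -1.222]
wrist_force: [0.5, 0.1, -3.2]
width: 48.4
```

```bash
python3 - <<'E'
from h import *
to((639.7,-86,52.5),-0.87); g=grab("side"); crop(g,280,130,420,280,4,"s15")
E
```

```text
t 21.1 pos [637.4 -86.7 148.3] F [ 0.5  0.1 -3.2] w 48.4
[[-0.001  1.    -0.016]
 [-0.001 -0.016 -1.   ]
 [-1.    -0.001  0.001]]
turn x rad -0.001 shift after turn [95.8  2.3 -0.8]
```

View pics/s15.png

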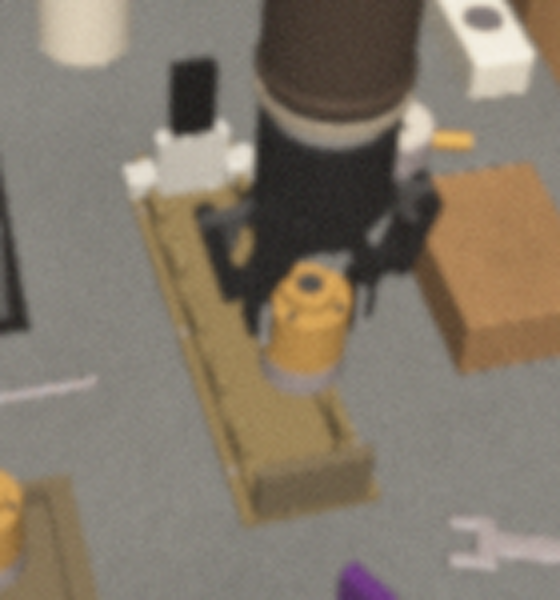

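Head over the end-wall place. I lower it most of the way first.

{"op": "play_rows", "data": {
  "xyz": [
    [10, 0.8, -0.3],
    [20, 0.8, -0.3],
    [20, 0.7, -0.2],
    [15, 0, 0],
    [10, 0, 0],
    [0, 0, 0]
  ],
  "angular": [
    [0, 0, 0],
    [0, 0, 0],
    [0, 0, 0],
    [0, 0, 0],
    [0, 0, 0],
    [0, 0, 0]
  ],
  "jaw": [40, 40, 40, 40, 40, 40]
}}

```text
clock: 21.75
tool_pos: [639.8, -84.5, 72.0]
tcp_rot: [1.219, 1.204, -1.222]
wrist_force: [-0.9, -0.9, -2.7]
width: 48.2
```

```bash
python3 - <<'E'
from h import *
to((639.7,-86,52.5),-0.87); g=grab("side"); crop(g,280,130,420,280,4,"s16")
f=grab("top"); crop(f,300,150,380,210,8,"t16")
E
```

```text
t 21.75 pos [639.8 -84.5  72. ] F [-0.9 -0.9 -2.7] w 48.2
[[-0.002  1.    -0.015]
 [ 0.    -0.015 -1.   ]
 [-1.    -0.002 -0.   ]]
turn x rad 0.0006 shift after turn [19.5 -0.1  1.5]
```

View pics/s16.png

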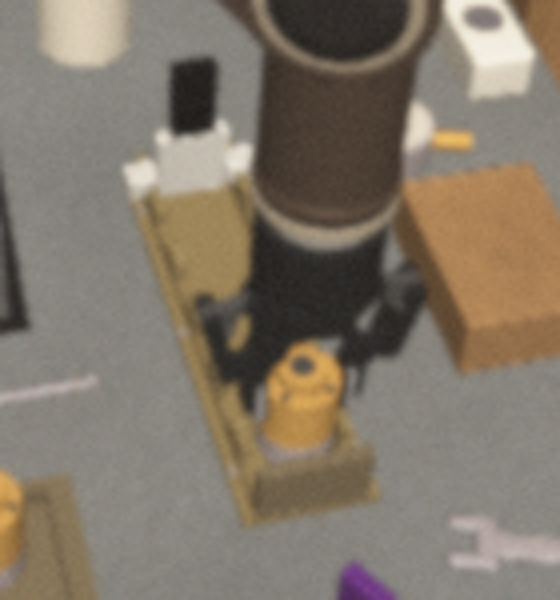

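View pics/t16.png

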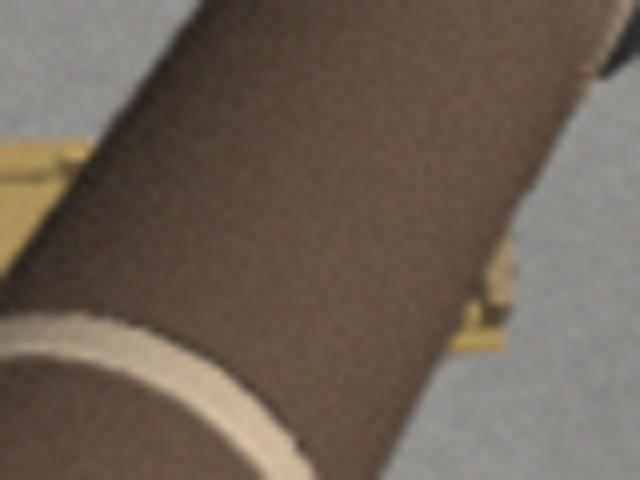

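The foot is already between the rail teeth with no contact force. I lower it the last 19 mm.

{"op": "play_rows", "data": {
  "xyz": [
    [8, 0, 0.5],
    [6, 0, 0.5],
    [3, 0, 0.5],
    [1.5, 0, 0],
    [1, 0, 0],
    [0, 0, 0]
  ],
  "angular": [
    [0, 0, 0],
    [0, 0, 0],
    [0, 0, 0],
    [0, 0, 0],
    [0, 0, 0],
    [0, 0, 0]
  ],
  "jaw": [40, 40, 40, 40, 40, 40]
}}

```text
clock: 22.45
tool_pos: [640.9, -85.7, 54.1]
tcp_rot: [1.22, 1.203, -1.219]
wrist_force: [0.6, -0.2, -3.2]
width: 48.4
```

```bash
python3 - <<'E'
from h import *
st()
g=grab("side"); crop(g,280,130,420,280,4,"s17")
E
```

```text
t 22.45 pos [640.9 -85.7  54.1] F [ 0.6 -0.2 -3.2] w 48.4
[[ 0.     1.    -0.014]
 [ 0.    -0.014 -1.   ]
 [-1.     0.    -0.   ]]
```

View pics/s17.png

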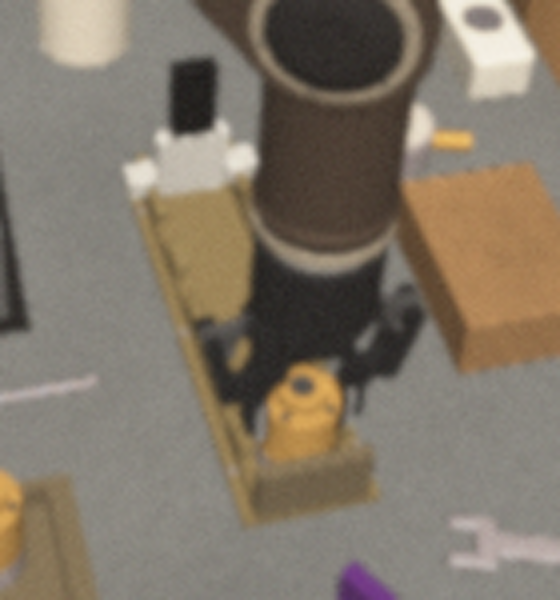

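About 1.5 mm still to go. I set it down, release and rise.

{"op": "play_rows", "data": {
  "xyz": [
    [1, 0, 0],
    [1, 0, 0],
    [0, 0, 0],
    [0, 0, 0],
    [0, 0, 0],
    [0, 0, 0],
    [0, 0, 0],
    [-10, 0, 0],
    [-20, 0, 0],
    [-30, 0, 0],
    [-30, 0, 0],
    [-10, 0, 0]
  ],
  "angular": [
    [0, 0, 0],
    [0, 0, 0],
    [0, 0, 0],
    [0, 0, 0],
    [0, 0, 0],
    [0, 0, 0],
    [0, 0, 0],
    [0, 0, 0],
    [0, 0, 0],
    [0, 0, 0],
    [0, 0, 0],
    [0, 0, 0]
  ],
  "jaw": [40, 40, 40, 80, 80, 80, 80, 80, 80, 80, 80, 80]
}}

```text
clock: 23.7
tool_pos: [642.4, -86.5, 156.0]
tcp_rot: [1.222, 1.198, -1.216]
wrist_force: [0.9, 0.1, 0.5]
width: 79.9
```

```bash
python3 - <<'E'
from h import *
to((433,-118,130),-0.87)
g=grab("side","s18"); crop(g,240,180,400,340,4,"s18c")
E
```

```text
t 23.7 pos [642.4 -86.5 156. ] F [0.9 0.1 0.5] w 79.9
[[ 0.005  1.    -0.014]
 [-0.    -0.014 -1.   ]
 [-1.     0.005  0.   ]]
turn x rad 0.0008 shift after turn [  26.  -208.9   34.7]
```

View pics/s18c.png

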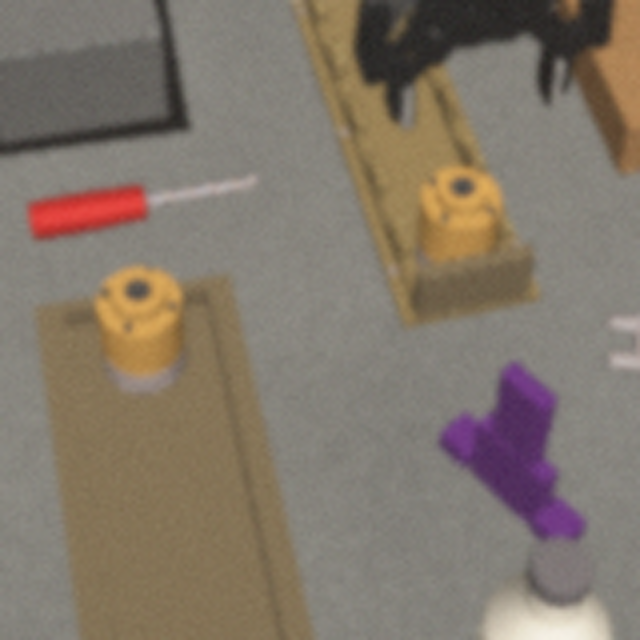

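Head B stands in the cradle (hole at 356,227), and head A hasn't moved (274,252). Next I fetch head A.

{"op": "play_rows", "data": {
  "xyz": [
    [0, -10, 2],
    [0, -25, 4],
    [0, -35, 6],
    [0, -40, 7],
    [4, -38, 6],
    [8, -32, 5],
    [8, -19, 3],
    [6, -10, 2],
    [0, 0, 0]
  ],
  "angular": [
    [0, 0, 0],
    [0, 0, 0],
    [0, 0, 0],
    [0, 0, 0],
    [0, 0, 0],
    [0, 0, 0],
    [0, 0, 0],
    [0, 0, 0],
    [0, 0, 0]
  ],
  "jaw": [85, 85, 85, 85, 85, 85, 85, 85, 85]
}}

```text
clock: 24.65
tool_pos: [429.2, -117.6, 124.9]
tcp_rot: [1.219, 1.205, -1.222]
wrist_force: [1.1, 0.4, 0.4]
width: 85.1
```

```bash
python3 - <<'E'
from heads import *
to((433,-118,51),-0.87)
g=grab("side"); crop(g,220,180,400,340,4,"s19"); f=grab("top"); crop(f,300,150,460,270,5,"t19")
print("B side z78",plane(g,(355.75,227),78), "stop pred")
E
```

```text
t 24.65 pos [ 429.2 -117.6  124.9] F [1.1 0.4 0.4] w 85.1
[[-0.003  1.    -0.015]
 [ 0.001 -0.015 -1.   ]
 [-1.    -0.003 -0.001]]
turn x rad 0.0005 shift after turn [73.9  3.8  0.3]
B side z78 [[640.95072656 -85.00250805  78.        ]] stop pred
```

View pics/s19.png

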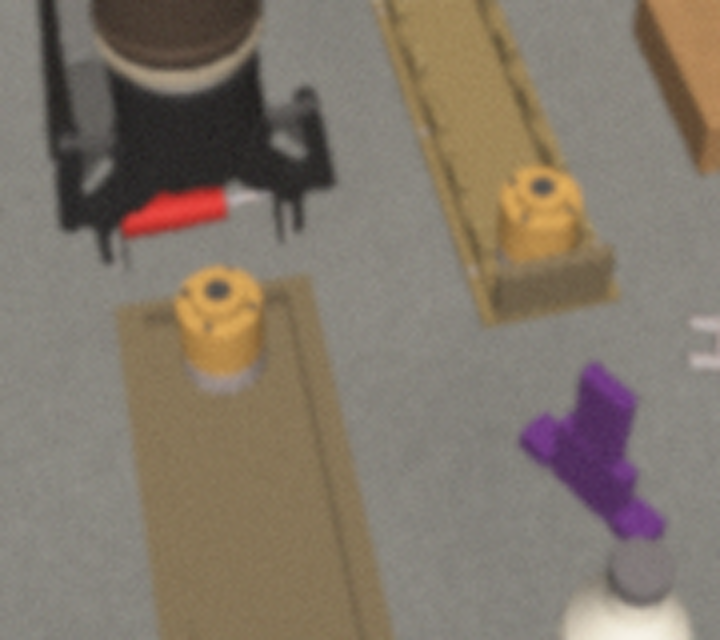

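View pics/t19.png

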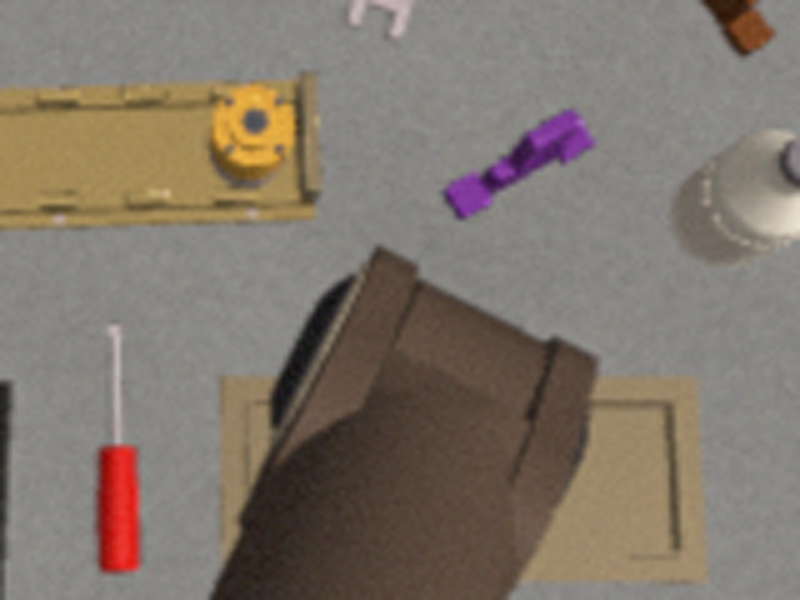

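Head B measures (641, −85), about cradle y −118 as intended. Head A is unchanged, so I go down and grip.

{"op": "play_rows", "data": {
  "xyz": [
    [15, 1.5, 0.3],
    [20, 1.5, 0],
    [18, 0.8, 0],
    [12, 0, 0],
    [9, 0, 0],
    [0, 0, 0],
    [0, 0, 0],
    [0, 0, 0],
    [0, 0, 0],
    [0, 0, 0],
    [0, 0, 0],
    [0, 0, 0]
  ],
  "angular": [
    [0, 0, 0],
    [0, 0, 0],
    [0, 0, 0],
    [0, 0, 0],
    [0, 0, 0],
    [0, 0, 0],
    [0, 0, 0],
    [0, 0, 0],
    [0, 0, 0],
    [0, 0, 0],
    [0, 0, 0],
    [0, 0, 0]
  ],
  "jaw": [85, 85, 85, 85, 85, 85, 40, 40, 40, 40, 40, 40],
  "force": 70
}}

```text
clock: 25.95
tool_pos: [435.5, -118.2, 53.0]
tcp_rot: [1.221, 1.202, -1.218]
wrist_force: [-2.0, 0.8, 6.4]
width: 48.4
```

```bash
python3 - <<'E'
from h import *
st(); g=grab("side"); crop(g,220,180,400,340,4,"s20")
E
```

```text
t 25.95 pos [ 435.5 -118.2   53. ] F [-2.   0.8  6.4] w 48.4
[[ 0.001  1.    -0.014]
 [ 0.    -0.014 -1.   ]
 [-1.     0.001 -0.   ]]
```

View pics/s20.png

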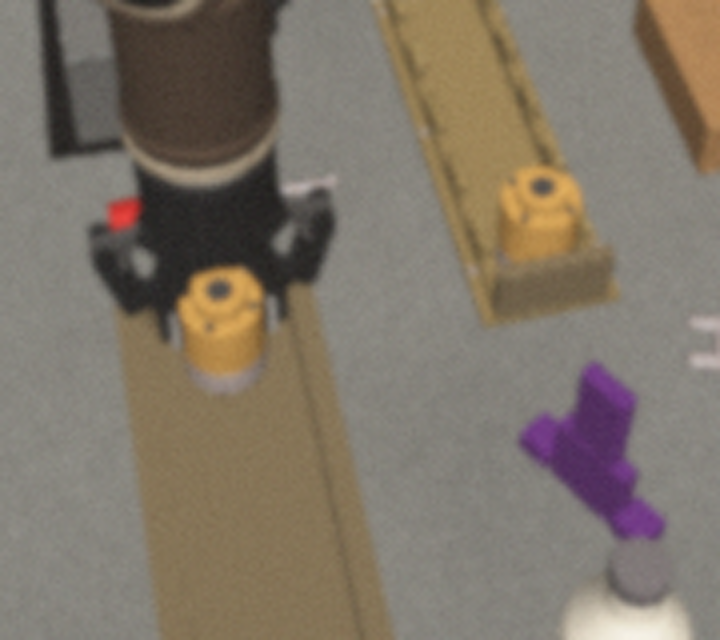

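Gripped (48.4 mm). I lift and carry it to the second place.

{"op": "play_rows", "data": {
  "xyz": [
    [-4, 0, 0],
    [-10, 0, 0],
    [-20, 0, 0],
    [-28, 0, 0],
    [-28, 0, 0],
    [-20, 0, 0],
    [0, 0, 0],
    [0, 8, -3],
    [0, 20, -8],
    [0, 30, -13],
    [0, 35, -15],
    [0, 35, -15],
    [0, 32, -14],
    [0, 22, -10],
    [0, 12, -6],
    [0, 6, -2],
    [0, 0, 0],
    [0, 0, 0]
  ],
  "angular": [
    [0, 0, 0],
    [0, 0, 0],
    [0, 0, 0],
    [0, 0, 0],
    [0, 0, 0],
    [0, 0, 0],
    [0, 0, 0],
    [0, 0, 0],
    [0, 0, 0],
    [0, 0, 0],
    [0, 0, 0],
    [0, 0, 0],
    [0, 0, 0],
    [0, 0, 0],
    [0, 0, 0],
    [0, 0, 0],
    [0, 0, 0],
    [0, 0, 0]
  ],
  "jaw": [40, 40, 40, 40, 40, 40, 40, 40, 40, 40, 40, 40, 40, 40, 40, 40, 40, 40]
}}

```text
clock: 27.8
tool_pos: [635.3, -35.7, 161.1]
tcp_rot: [1.219, 1.203, -1.222]
wrist_force: [-0.5, -0.7, -3.9]
width: 48.2
```

```bash
python3 - <<'E'
from h import *
to((639.3,-31,53),-0.87); g=grab("side"); crop(g,260,120,400,260,4,"s21")
E
```

```text
t 27.8 pos [635.3 -35.7 161.1] F [-0.5 -0.7 -3.9] w 48.2
[[-0.002  1.    -0.015]
 [-0.    -0.015 -1.   ]
 [-1.    -0.002  0.   ]]
turn x rad 0.0003 shift after turn [108.1   3.9  -4.7]
```

View pics/s21.png

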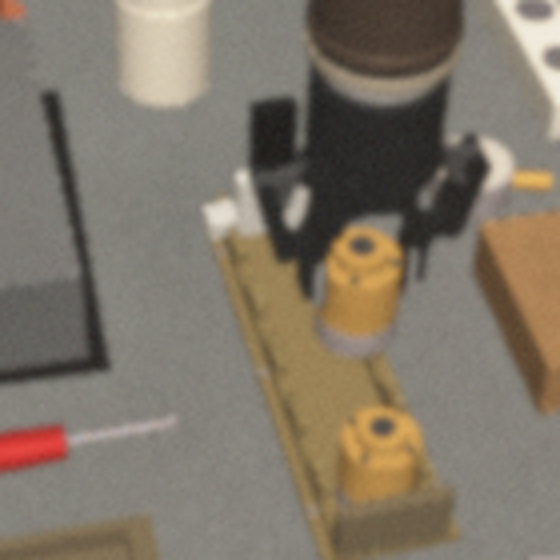

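Held upright. Lower most of the way, correcting x and y.

{"op": "play_rows", "data": {
  "xyz": [
    [10, 1.5, -2],
    [20, 1.5, -2],
    [20, 1, -0.7],
    [20, 0, 0],
    [12, 0, 0],
    [4, 0, 0],
    [0, 0, 0]
  ],
  "angular": [
    [0, 0, 0],
    [0, 0, 0],
    [0, 0, 0],
    [0, 0, 0],
    [0, 0, 0],
    [0, 0, 0],
    [0, 0, 0]
  ],
  "jaw": [40, 40, 40, 40, 40, 40, 40]
}}

```text
clock: 28.55
tool_pos: [640.2, -30.5, 75.8]
tcp_rot: [1.219, 1.203, -1.22]
wrist_force: [-0.0, 0.5, -3.6]
width: 48.1
```

```bash
python3 - <<'E'
from h import *
to((639.3,-31,53),-0.87); g=grab("side"); crop(g,260,120,400,260,4,"s22")
E
```

```text
t 28.55 pos [640.2 -30.5  75.8] F [-0.   0.5 -3.6] w 48.1
[[-0.001  1.    -0.014]
 [-0.    -0.014 -1.   ]
 [-1.    -0.001  0.   ]]
turn x rad 0.0009 shift after turn [22.8 -0.8  0.5]
```

View pics/s22.png

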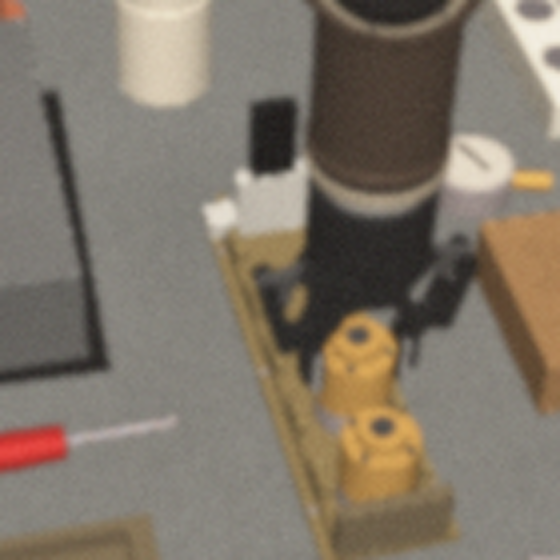

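{"op": "play_rows", "data": {
  "xyz": [
    [8, -0.8, 0.3],
    [7, 0, 0],
    [4, 0, 0],
    [2, 0, 0],
    [1, 0, 0],
    [0.5, 0, 0],
    [0, 0, 0]
  ],
  "angular": [
    [0, 0, 0],
    [0, 0, 0],
    [0, 0, 0],
    [0, 0, 0],
    [0, 0, 0],
    [0, 0, 0],
    [0, 0, 0]
  ],
  "jaw": [40, 40, 40, 40, 40, 40, 40]
}}

```text
clock: 29.3
tool_pos: [639.7, -30.7, 53.7]
tcp_rot: [1.22, 1.202, -1.219]
wrist_force: [-0.2, 0.5, -3.1]
width: 48.6
```

```bash
python3 - <<'E'
from h import *
st()
E
```

```text
t 29.3 pos [639.7 -30.7  53.7] F [-0.2  0.5 -3.1] w 48.6
[[ 0.     1.    -0.014]
 [ 0.    -0.014 -1.   ]
 [-1.     0.    -0.   ]]
```

Still 3 N hanging and about 0.7 mm to go. I lower it, release and rise.

{"op": "play_rows", "data": {
  "xyz": [
    [0.8, 0, 0],
    [0.4, 0, 0],
    [0, 0, 0],
    [0, 0, 0],
    [0, 0, 0],
    [0, 0, 0],
    [0, 0, 0],
    [-10, 0, 0],
    [-20, 0, 0],
    [-40, 0, 0],
    [-40, 0, 0],
    [-30, 0, 0],
    [0, 0, 0]
  ],
  "angular": [
    [0, 0, 0],
    [0, 0, 0],
    [0, 0, 0],
    [0, 0, 0],
    [0, 0, 0],
    [0, 0, 0],
    [0, 0, 0],
    [0, 0, 0],
    [0, 0, 0],
    [0, 0, 0],
    [0, 0, 0],
    [0, 0, 0],
    [0, 0, 0]
  ],
  "jaw": [40, 40, 40, 80, 80, 80, 80, 80, 80, 80, 80, 80, 80]
}}

```text
clock: 30.6
tool_pos: [642.0, -31.5, 198.0]
tcp_rot: [1.224, 1.197, -1.214]
wrist_force: [0.7, -0.9, 0.1]
width: 79.7
```

```bash
python3 - <<'E'
from h import *
to((636.4,168,201),90.74)
g=grab("side"); crop(g,260,120,400,260,4,"s23")
E
```

```text
t 30.6 pos [642.  -31.5 198. ] F [ 0.7 -0.9  0.1] w 79.7
[[ 0.008  1.    -0.015]
 [ 0.    -0.015 -1.   ]
 [-1.     0.008 -0.001]]
turn x rad -1.5983 shift after turn [ -3.  199.6  -3. ]
```

View pics/s23.png

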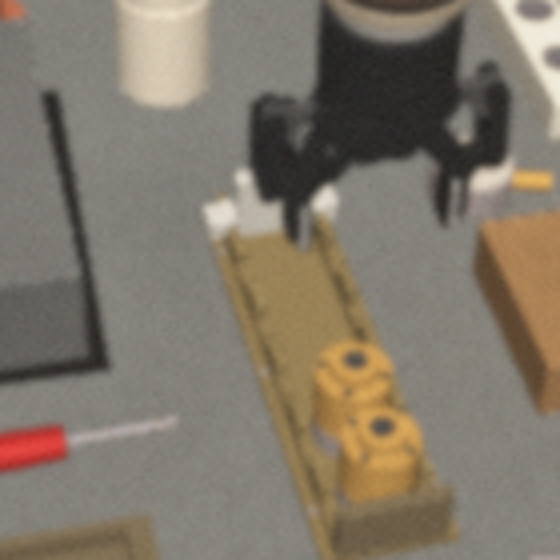

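Both heads stand in the cradle, holes at (349,210) and (355,227). Now I turn back and go to the stop.

{"op": "play_rows", "data": {
  "xyz": [
    [0, 0, 0],
    [0, 0, 0],
    [0, 0, 0],
    [0, 0, 0],
    [0, 0, 0],
    [0, 0, 0],
    [0, 0, 0],
    [0, 0, 0],
    [0, 0, 0],
    [0, 0, 0],
    [0, 0, 0],
    [0, 12, -0.3],
    [0, 28, -0.5],
    [0, 38, -0.5],
    [0, 40, -0.5],
    [0, 38, -0.5],
    [0, 28, -0.5],
    [0, 15, -0.2],
    [0, 0, 0]
  ],
  "angular": [
    [-0.145, 0, 0],
    [-0.145, 0, 0],
    [-0.145, 0, 0],
    [-0.145, 0, 0],
    [-0.145, 0, 0],
    [-0.145, 0, 0],
    [-0.145, 0, 0],
    [-0.145, 0, 0],
    [-0.145, 0, 0],
    [-0.145, 0, 0],
    [-0.148, 0, 0],
    [0, 0, 0],
    [0, 0, 0],
    [0, 0, 0],
    [0, 0, 0],
    [0, 0, 0],
    [0, 0, 0],
    [0, 0, 0],
    [0, 0, 0]
  ],
  "jaw": [50, 50, 50, 50, 50, 50, 50, 50, 50, 50, 50, 50, 50, 50, 50, 50, 50, 50, 50],
  "force": 70
}}

```text
clock: 32.55
tool_pos: [633.0, 171.6, 191.6]
tcp_rot: [-0.011, 1.572, 0.012]
wrist_force: [-0.4, 0.4, 0.6]
width: 50.0
```

```bash
python3 - <<'E'
from h import *
to((636.4,168.4,108),90.74)
g=grab("side"); f=grab("top"); crop(g,260,120,400,260,4,"s24"); crop(f,250,150,380,210,6,"t24")
E
```

```text
t 32.55 pos [633.  171.6 191.6] F [-0.4  0.4  0.6] w 50.0
[[-0.001 -0.015  1.   ]
 [ 0.001  1.     0.015]
 [-1.     0.001 -0.001]]
turn x rad 0.0022 shift after turn [83.6 -3.3  3.4]
```

View pics/s24.png

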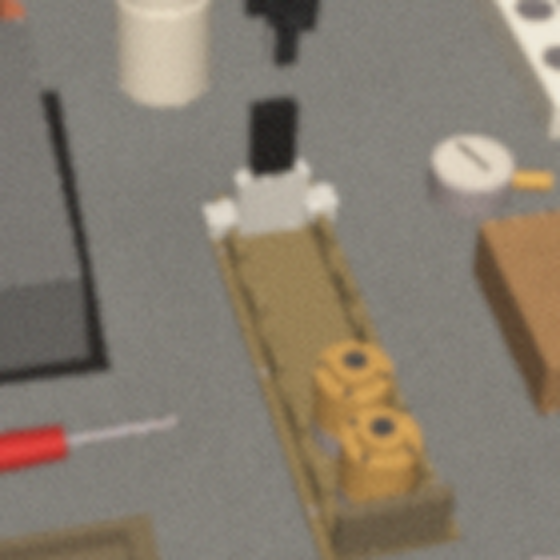

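View pics/t24.png

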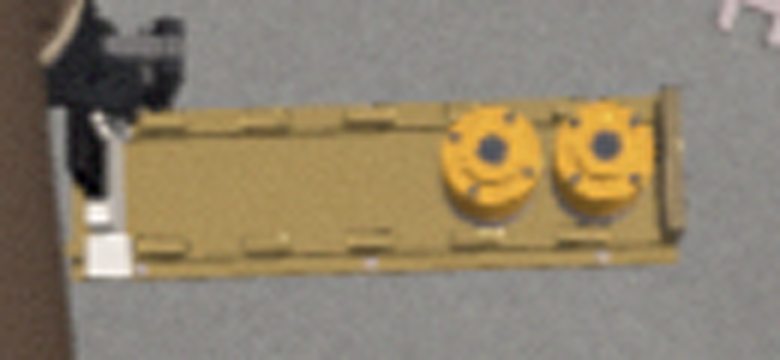

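```bash
python3 - <<'E'
from heads import *
f=grab("top");g=grab("side")
o=np.array([638.2,33.]);y=np.array([-.013,1]);xx=np.array([1,.013])
for a,b in (((332,174.8),(348.75,210)),((351,174.5),(355.6,226.8))):
    p=tri(f,a,g,b); q=(plane(f,a,78)[0]+plane(g,b,78)[0])/2
    for r in(p,q): d=r[:2]-o; print(r.round(1),"cradle x,y",(d@xx).round(1),(d@y).round(1))
E
```

```text
[637.7 -31.5  82.2] cradle x,y -1.4 -64.5
[638.7 -29.7  78. ] cradle x,y -0.3 -62.8
[638.2 -87.6  82.1] cradle x,y -1.5 -120.6
[639.2 -86.1  78. ] cradle x,y -0.6 -119.1
```

{"op": "play_rows", "data": {
  "xyz": [
    [15, -1, 1],
    [20, -1.2, 1.2],
    [20, -1, 1.2],
    [15, 0, 0],
    [9, 0, 0],
    [5, 0, 0],
    [0, 0, 0],
    [0, 0, 0],
    [0, 0, 0],
    [0, 0, 0],
    [0, 0, 0],
    [0, 0, 0],
    [0, 0, 0]
  ],
  "angular": [
    [0.002, 0, 0],
    [0, 0, 0],
    [0, 0, 0],
    [0, 0, 0],
    [0, 0, 0],
    [0, 0, 0],
    [0, 0, 0],
    [0, 0, 0],
    [0, 0, 0],
    [0, 0, 0],
    [0, 0, 0],
    [0, 0, 0],
    [0, 0, 0]
  ],
  "jaw": [50, 50, 50, 50, 50, 50, 50, 5, 5, 5, 5, 5, 5]
}}

```text
clock: 34.05
tool_pos: [637.9, 165.2, 109.2]
tcp_rot: [-0.008, 1.57, 0.009]
wrist_force: [-1.0, -0.4, 5.4]
width: 10.8
```

```bash
python3 - <<'E'
from h import *
st()
E
```

```text
t 34.05 pos [637.9 165.2 109.2] F [-1.  -0.4  5.4] w 10.8
[[ 0.001 -0.011  1.   ]
 [ 0.     1.     0.011]
 [-1.     0.     0.001]]
```

The heads measure cradle y −120 and −64 and are within 1.5 mm of the centre line, both inside their windows. The stop is gripped (10.8 mm) with its centre at y 165.2, so the third notch is about 160 mm back, at world y 5. I lift 25 mm and slide it over.

{"op": "play_rows", "data": {
  "xyz": [
    [-5, 0, 0],
    [-10, 0, 0],
    [-10, 0, 0],
    [0, -10, 0],
    [0, -22, 0],
    [0, -30, 0],
    [0, -30, 0],
    [0, -30, 0],
    [0, -20, 0],
    [0, -11, 0],
    [0, -5, 0],
    [0, -2, 0],
    [0, 0, 0],
    [0, 0, 0],
    [0, 0, 0]
  ],
  "angular": [
    [0, 0, 0],
    [0, 0, 0],
    [0, 0, 0],
    [0, 0, 0],
    [0, 0, 0],
    [0, 0, 0],
    [0, 0, 0],
    [0, 0, 0],
    [0, 0, 0],
    [0, 0, 0],
    [0, 0, 0],
    [0, 0, 0],
    [0, 0, 0],
    [0, 0, 0],
    [0, 0, 0]
  ],
  "jaw": [5, 5, 5, 5, 5, 5, 5, 5, 5, 5, 5, 5, 5, 5, 5]
}}

```text
clock: 35.55
tool_pos: [639.2, 6.4, 133.3]
tcp_rot: [-0.01, 1.571, 0.01]
wrist_force: [-0.6, 0.1, -1.8]
width: 11.1
```

```bash
python3 - <<'E'
from h import *
to((639.5,5,109.2),90.74)
g=grab("side"); f=grab("top"); crop(g,260,120,400,260,4,"s25"); crop(f,250,150,380,210,6,"t25")
E
```

```text
t 35.55 pos [639.2   6.4 133.3] F [-0.6  0.1 -1.8] w 11.1
[[-0.    -0.013  1.   ]
 [ 0.     1.     0.013]
 [-1.     0.    -0.   ]]
turn x rad -0.0001 shift after turn [24.1 -1.4  0.3]
```

View pics/s25.png

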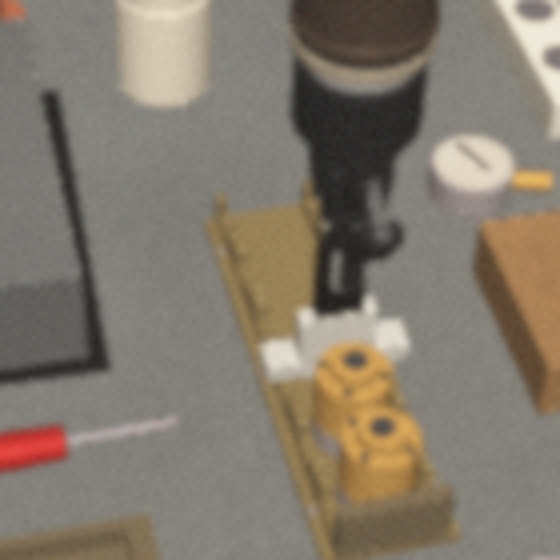

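View pics/t25.png

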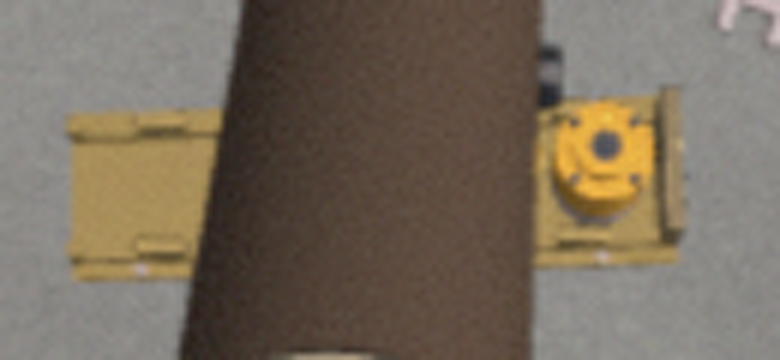

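The stop is held level just beyond the second head (crop 340,330). I shift it 1.4 mm and lower into the third notch.

{"op": "play_rows", "data": {
  "xyz": [
    [5, -0.9, 0],
    [6, -0.5, 0],
    [4, 0, 0],
    [3, 0, 0],
    [3, 0, 0],
    [2, 0, 0],
    [1.5, 0, 0],
    [0, 0, 0]
  ],
  "angular": [
    [0, 0, 0],
    [0, 0, 0],
    [0, 0, 0],
    [0, 0, 0],
    [0, 0, 0],
    [0, 0, 0],
    [0, 0, 0],
    [0, 0, 0]
  ],
  "jaw": [5, 5, 5, 5, 5, 5, 5, 5]
}}

```text
clock: 36.45
tool_pos: [639.3, 3.7, 109.3]
tcp_rot: [-0.009, 1.57, 0.009]
wrist_force: [-1.8, 1.4, 1.0]
width: 11.1
```

```bash
python3 - <<'E'
from h import *
st()
g=grab("side"); crop(g,260,120,400,260,4,"s26")
E
```

```text
t 36.45 pos [639.3   3.7 109.3] F [-1.8  1.4  1. ] w 11.1
[[ 0.    -0.011  1.   ]
 [ 0.     1.     0.011]
 [-1.     0.     0.   ]]
```

View pics/s26.png

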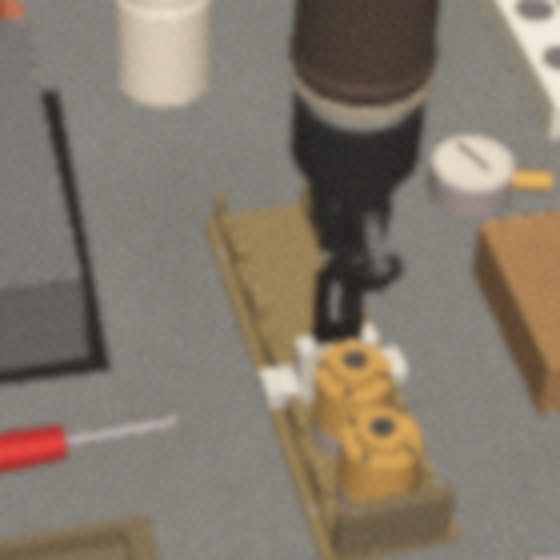

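It is down to 109.3, the pick-up height (109.2), and the force no longer shows its weight, so it is seated. I release, rise and turn for the cover.

{"op": "play_rows", "data": {
  "xyz": [
    [0, 0, 0],
    [0, 0, 0],
    [0, 0, 0],
    [-10, 0, 0],
    [-25, 0, 0],
    [-40, 0, 0],
    [-30, 0, 0],
    [0, 0, 0],
    [0, 0, 0],
    [0, 0, 0],
    [0, 0, 0],
    [0, 0, 0],
    [0, 0, 0],
    [0, 0, 0],
    [0, 0, 0],
    [0, 0, 0],
    [0, 0, 0],
    [0, 0, 0]
  ],
  "angular": [
    [0, 0, 0],
    [0, 0, 0],
    [0, 0, 0],
    [0, 0, 0],
    [0, 0, 0],
    [0, 0, 0],
    [0, 0, 0],
    [0.145, 0, 0],
    [0.145, 0, 0],
    [0.145, 0, 0],
    [0.145, 0, 0],
    [0.145, 0, 0],
    [0.145, 0, 0],
    [0.145, 0, 0],
    [0.145, 0, 0],
    [0.145, 0, 0],
    [0.145, 0, 0],
    [0.148, 0, 0]
  ],
  "jaw": [50, 50, 50, 50, 50, 50, 50, 50, 50, 50, 50, 50, 50, 50, 50, 50, 50, 50],
  "force": 90
}}

```text
clock: 38.3
tool_pos: [639.3, 3.9, 214.8]
tcp_rot: [1.226, 1.199, -1.224]
wrist_force: [0.4, -0.3, -0.3]
width: 50.2
```

```bash
python3 - <<'E'
from h import *
f=grab("top"); h=cv2.cvtColor(f["frame"],cv2.COLOR_RGB2HSV)
g=grab("side"); crop(g,260,120,400,260,4,"s27"); 
m,c,a,r=blob(g,cv2.cvtColor(g["frame"],cv2.COLOR_RGB2HSV)[...,2]<60,(235,120,275,175)); print("cover handle side px",c,a,r, plane(g,c,125)[0].round(1))
to((429,219.6,180),-0.87)
cv2.imwrite("pics/t27.png",f["frame"][:,:,::-1])
E
```

```text
cover handle side px [250.47747748 147.95495495] 111 ((250.4580841064453, 147.5956573486328), (29.253860473632812, 3.823276996612549), 79.99201965332031) [426.5 209.6 125. ]
t 38.4 pos [639.3   4.  214.5] F [ 0.9 -0.5  0. ] w 49.9
[[ 0.     1.    -0.018]
 [ 0.    -0.018 -1.   ]
 [-1.     0.    -0.   ]]
turn x rad -0.0026 shift after turn [  34.5 -213.6 -212.3]
```

View pics/s27.png

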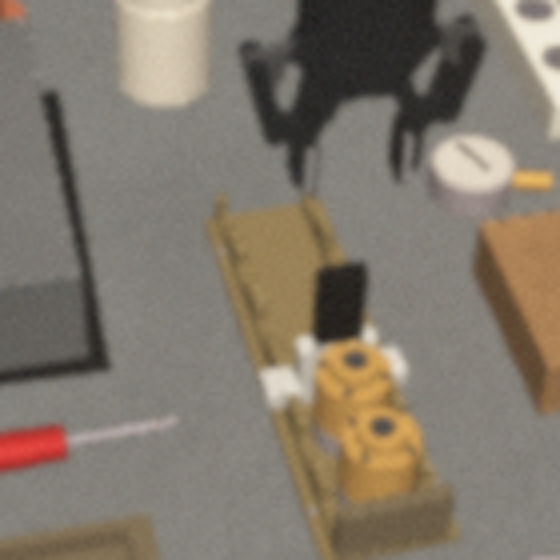

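View pics/t27.png

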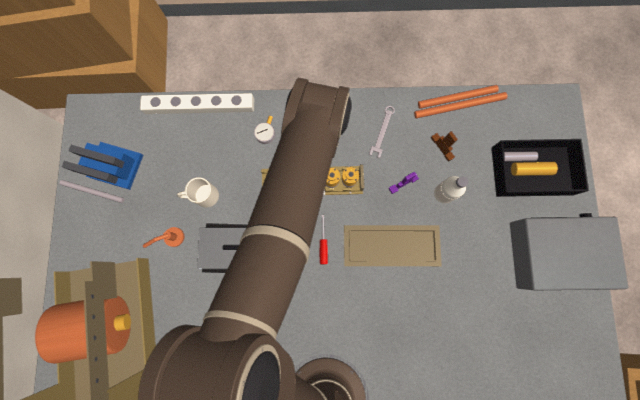

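The stop stands upright between the ears' notches, just beyond head A, and the tray is empty. I move over the cover handle on the mat.

{"op": "play_rows", "data": {
  "xyz": [
    [0, -12, -12],
    [0, -25, -25],
    [0, -28, -28],
    [0, -30, -30],
    [0, -30, -30],
    [0, -30, -30],
    [0, -28, -27],
    [0, -18, -18],
    [0, -9, -9],
    [0, -3.6, -3.3],
    [0, 0, 0]
  ],
  "angular": [
    [-0.002, 0, 0],
    [0, 0, 0],
    [0, 0, 0],
    [0, 0, 0],
    [0, 0, 0],
    [0, 0, 0],
    [0, 0, 0],
    [0, 0, 0],
    [0, 0, 0],
    [0, 0, 0],
    [0, 0, 0]
  ],
  "jaw": [50, 50, 50, 50, 50, 50, 50, 50, 50, 50, 50]
}}

```text
clock: 39.5
tool_pos: [428.6, 219.4, 214.3]
tcp_rot: [1.218, 1.204, -1.216]
wrist_force: [-0.2, -0.1, 0.4]
width: 49.9
```

```bash
python3 - <<'E'
from h import *
to((429,219.6,113),-0.87)
g=grab("side"); f=grab("top"); crop(g,200,80,400,260,4,"s28"); crop(f,180,150,380,290,4,"t28")
for P in((429,219.6,125),): print(proj(g,P),proj(f,P))
E
```

```text
t 39.5 pos [428.6 219.4 214.3] F [-0.2 -0.1  0.4] w 49.9
[[ 0.     1.    -0.01 ]
 [ 0.001 -0.01  -1.   ]
 [-1.     0.    -0.001]]
turn x rad 0.0047 shift after turn [101.3   0.4  -0.2]
[[250.90831156 145.50679115]] [[242.66574946 246.14705521]]
```

View pics/s28.png

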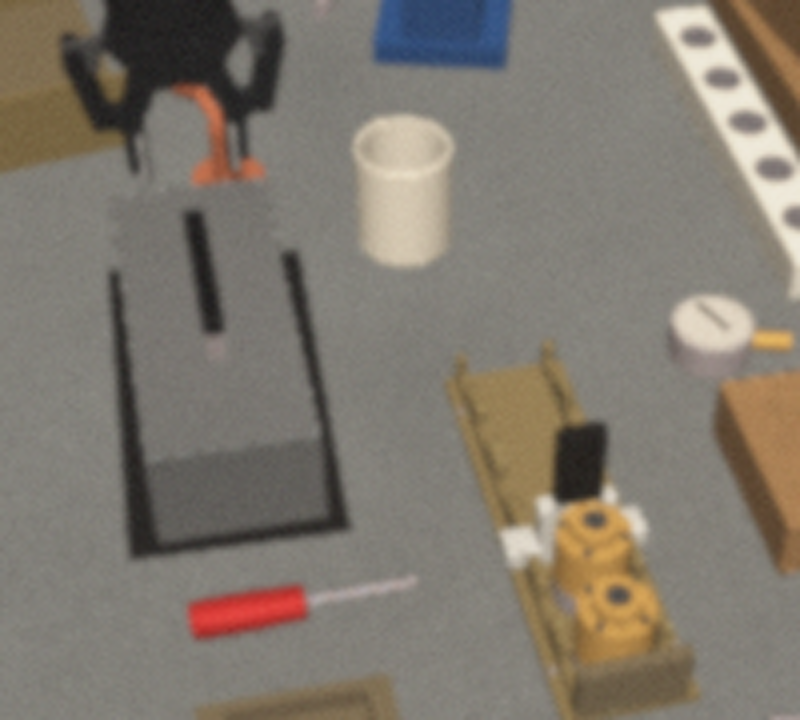

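View pics/t28.png

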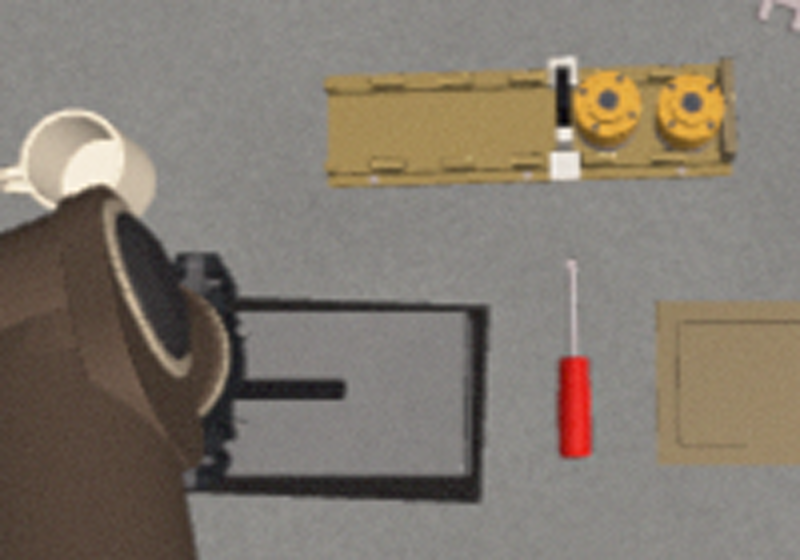

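Both heads and the stop look right in both views. The handle sits where I left it, at side px about (251,148). I go down and grip.

{"op": "play_rows", "data": {
  "xyz": [
    [15, 0.2, 0],
    [25, 0.2, 0],
    [25, 0, 0],
    [18, 0, 0],
    [12, 0, 0],
    [6, 0, 0],
    [0, 0, 0],
    [0, 0, 0],
    [0, 0, 0],
    [0, 0, 0],
    [0, 0, 0],
    [0, 0, 0],
    [0, 0, 0],
    [0, 0, 0]
  ],
  "angular": [
    [0.004, 0, 0],
    [0, 0, 0],
    [0, 0, 0],
    [0, 0, 0],
    [0, 0, 0],
    [0, 0, 0],
    [0, 0, 0],
    [0, 0, 0],
    [0, 0, 0],
    [0, 0, 0],
    [0, 0, 0],
    [0, 0, 0],
    [0, 0, 0],
    [0, 0, 0]
  ],
  "jaw": [50, 50, 50, 50, 50, 50, 50, 50, 5, 5, 5, 5, 5, 5],
  "force": 90
}}

```text
clock: 41.0
tool_pos: [428.8, 219.3, 113.2]
tcp_rot: [1.223, 1.202, -1.222]
wrist_force: [-3.4, -0.6, 6.4]
width: 12.4
```

```bash
python3 - <<'E'
from h import *
st()
E
```

```text
t 41.0 pos [428.8 219.3 113.2] F [-3.4 -0.6  6.4] w 12.4
[[-0.     1.    -0.018]
 [ 0.001 -0.018 -1.   ]
 [-1.    -0.    -0.001]]
```

{"op": "play_rows", "data": {
  "xyz": [
    [-4, 0, 0],
    [-10, 0, 0],
    [-20, 0, 0],
    [-20, 0, 0],
    [-10, 0, 0],
    [0, 0, 0],
    [0, 0, 8],
    [0, 0, 18],
    [0, 0, 28],
    [0, 0, 32],
    [0, 0, 32],
    [0, 0, 32],
    [0, 0, 32],
    [0, 0, 32],
    [0, 0, 32],
    [0, 0, 32],
    [0, 0, 32],
    [0, 0, 32],
    [0, 0, 25],
    [0, 0, 0]
  ],
  "angular": [
    [0, 0, 0],
    [0, 0, 0],
    [0, 0, 0],
    [0, 0, 0],
    [0, 0, 0],
    [0, 0, 0],
    [0, 0, 0],
    [0, 0, 0],
    [0, 0, 0],
    [0, 0, 0],
    [0, 0, 0],
    [0, 0, 0],
    [0, 0, 0],
    [0, 0, 0],
    [0, 0, 0],
    [0, 0, 0],
    [0, 0, 0],
    [0, 0, 0],
    [0, 0, 0],
    [0, 0, 0]
  ],
  "jaw": [5, 5, 5, 5, 5, 5, 5, 5, 5, 5, 5, 5, 5, 5, 5, 5, 5, 5, 5, 5]
}}

```text
clock: 43.0
tool_pos: [420.4, -152.6, 176.5]
tcp_rot: [1.226, 1.197, -1.229]
wrist_force: [-0.7, 0.6, -4.0]
width: 12.3
```

```bash
python3 - <<'E'
from h import *
to((432.7,-207.6,150),-0.87)
g=grab("side","s29")
E
```

```text
t 43.0 pos [ 420.4 -152.6  176.5] F [-0.7  0.6 -4. ] w 12.3
[[-0.001  1.    -0.025]
 [-0.002 -0.025 -1.   ]
 [-1.    -0.001  0.002]]
turn x rad -0.0094 shift after turn [26.5 13.1 54.8]
```

View pics/s29.png

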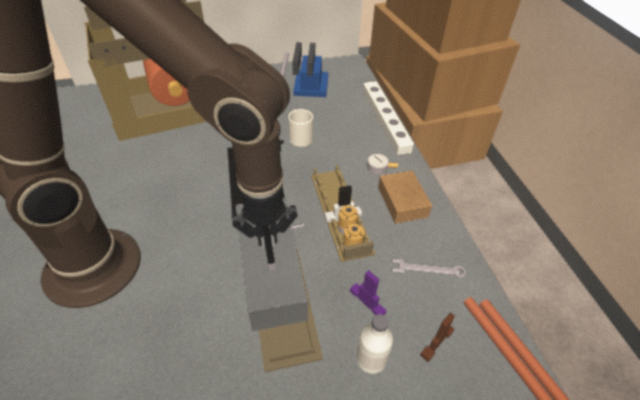

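The cover is held level, 55 mm short of the tray. I finish the approach with the small turn.

{"op": "play_rows", "data": {
  "xyz": [
    [0, 3, 15],
    [0, 5, 20],
    [0, 4, 13],
    [0, 1, 6.8],
    [0, 0, 0],
    [0, 0, 0]
  ],
  "angular": [
    [-0.005, 0, 0],
    [-0.004, 0, 0],
    [0, 0, 0],
    [0, 0, 0],
    [0, 0, 0],
    [0, 0, 0]
  ],
  "jaw": [5, 5, 5, 5, 5, 5]
}}

```text
clock: 43.65
tool_pos: [434.1, -202.1, 176.5]
tcp_rot: [1.216, 1.206, -1.216]
wrist_force: [0.3, 0.3, -3.3]
width: 12.1
```

```bash
python3 - <<'E'
from h import *
to((432.7,-207.8,116.4),-0.87)
g=grab("side"); crop(g,220,200,360,380,4,"s30"); f=grab("top"); crop(f,330,205,460,280,6,"t30")
E
```

```text
t 43.65 pos [ 434.1 -202.1  176.5] F [ 0.3  0.3 -3.3] w 12.1
[[-0.001  1.    -0.009]
 [ 0.001 -0.009 -1.   ]
 [-1.    -0.001 -0.001]]
turn x rad 0.0064 shift after turn [60.1 -1.3  5.7]
```

View pics/s30.png

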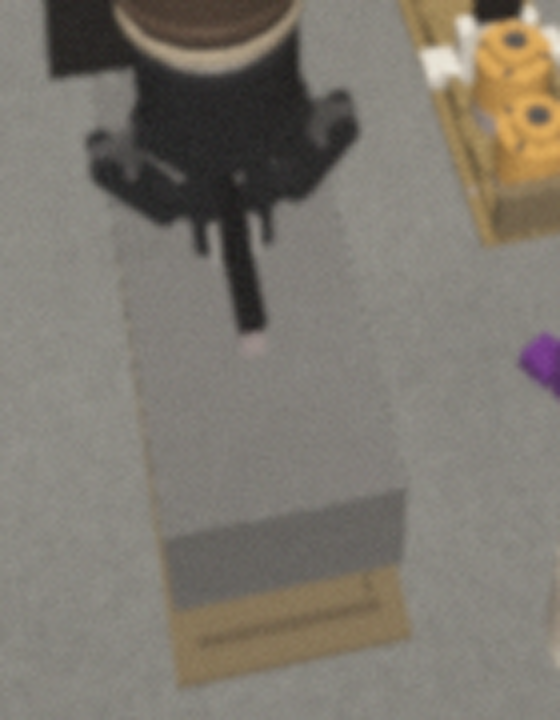

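View pics/t30.png

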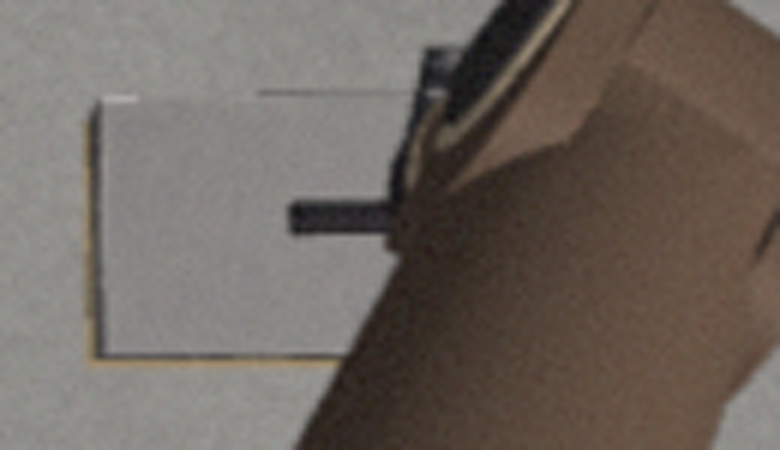

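The cover is lined up with the tray to within about 6 mm. I correct that and lower to just above the rim.

{"op": "play_rows", "data": {
  "xyz": [
    [0, -0.7, 3],
    [6, -0.6, 2.7],
    [12, 0, 0],
    [10, 0, 0],
    [5, 0, 0],
    [0, 0, 0],
    [0, 0, 0]
  ],
  "angular": [
    [0.006, 0, 0],
    [0, 0, 0],
    [0, 0, 0],
    [0, 0, 0],
    [0, 0, 0],
    [0, 0, 0],
    [0, 0, 0]
  ],
  "jaw": [5, 5, 5, 5, 5, 5, 5]
}}

```text
clock: 44.45
tool_pos: [433.2, -208.7, 143.7]
tcp_rot: [1.22, 1.202, -1.221]
wrist_force: [-0.5, 0.1, -2.9]
width: 12.2
```

```bash
python3 - <<'E'
from h import *
to((432.7,-207.8,116.4),-0.87)
g=grab("side"); crop(g,220,200,360,380,4,"s31")
E
```

```text
t 44.45 pos [ 433.2 -208.7  143.7] F [-0.5  0.1 -2.9] w 12.2
[[-0.001  1.    -0.015]
 [-0.    -0.015 -1.   ]
 [-1.    -0.001  0.   ]]
turn x rad -0.0001 shift after turn [27.3 -0.6 -0.9]
```

View pics/s31.png

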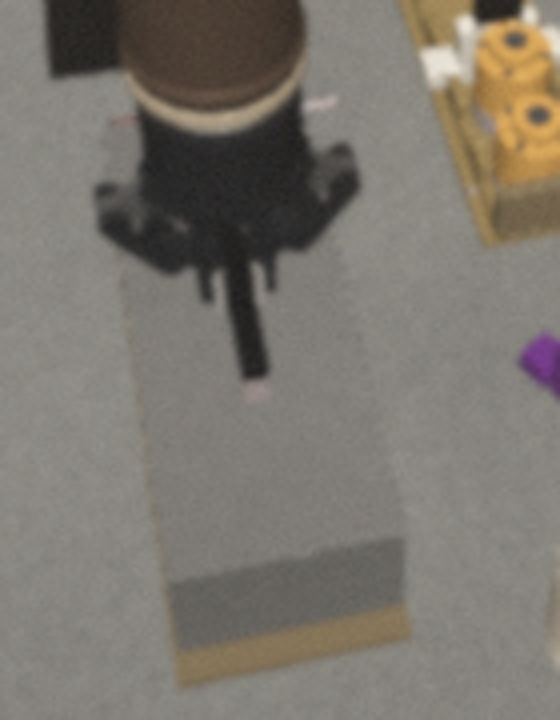

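Square and just above the rim. I lower it onto the base.

{"op": "play_rows", "data": {
  "xyz": [
    [5, -0.4, -0.5],
    [6, 0, 0],
    [5, 0, 0],
    [4, 0, 0],
    [3, 0, 0],
    [2, 0, 0],
    [1.5, 0, 0],
    [0, 0, 0]
  ],
  "angular": [
    [0, 0, 0],
    [0, 0, 0],
    [0, 0, 0],
    [0, 0, 0],
    [0, 0, 0],
    [0, 0, 0],
    [0, 0, 0],
    [0, 0, 0]
  ],
  "jaw": [5, 5, 5, 5, 5, 5, 5, 5]
}}

```text
clock: 45.3
tool_pos: [432.9, -208.1, 117.3]
tcp_rot: [1.22, 1.202, -1.22]
wrist_force: [-0.0, 0.0, -3.4]
width: 12.2
```

```bash
python3 - <<'E'
from h import *
st()
g=grab("side"); crop(g,220,200,360,380,4,"s32")
E
```

```text
t 45.3 pos [ 432.9 -208.1  117.3] F [-0.   0.  -3.4] w 12.2
[[-0.     1.    -0.015]
 [ 0.    -0.015 -1.   ]
 [-1.    -0.    -0.   ]]
```

View pics/s32.png

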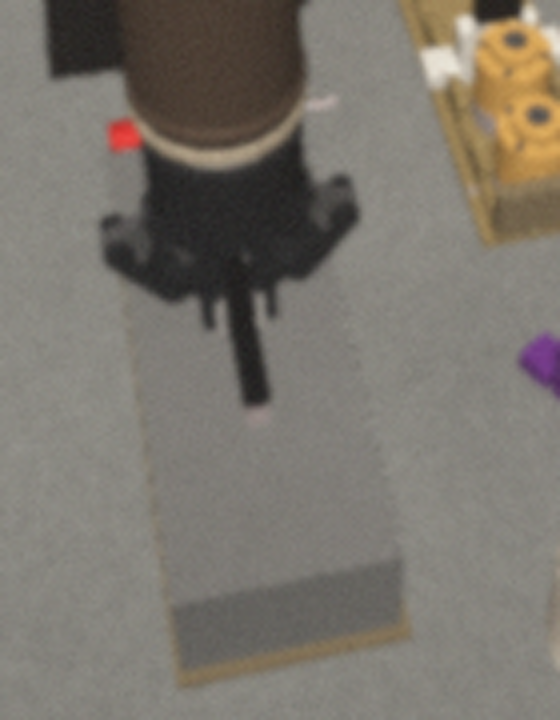

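Around the rim without contact, about 1 mm to go. I finish lowering, release and rise clear.

{"op": "play_rows", "data": {
  "xyz": [
    [0.6, 0, 0],
    [0.6, 0, 0],
    [0.3, 0, 0],
    [0, 0, 0],
    [0, 0, 0],
    [0, 0, 0],
    [0, 0, 0],
    [-10, 0, 0],
    [-25, 0, 0],
    [-40, 0, 0],
    [-40, 0, 0],
    [-20, -20, 0],
    [0, -40, -20],
    [0, -30, -35],
    [0, 0, -40],
    [0, 0, -40],
    [0, 0, 0],
    [0, 0, 0]
  ],
  "angular": [
    [0, 0, 0],
    [0, 0, 0],
    [0, 0, 0],
    [0, 0, 0],
    [0, 0, 0],
    [0, 0, 0],
    [0, 0, 0],
    [0, 0, 0],
    [0, 0, 0],
    [0, 0, 0],
    [0, 0, 0],
    [0, 0, 0],
    [0, 0, 0],
    [0, 0, 0],
    [0, 0, 0],
    [0, 0, 0],
    [0, 0, 0],
    [0, 0, 0]
  ],
  "jaw": [5, 5, 5, 5, 50, 50, 50, 50, 50, 50, 50, 50, 50, 50, 50, 50, 50, 50]
}}

```text
clock: 47.15
tool_pos: [345.1, -71.7, 251.4]
tcp_rot: [1.22, 1.202, -1.218]
wrist_force: [-0.4, -0.1, -0.1]
width: 50.1
```

```bash
python3 - <<'E'
from h import *
st()
g=grab("side","s33"); f=grab("top","t33"); crop(f,250,150,460,280,3.8,"t33c"); crop(g,240,150,400,380,2.6,"s33c")
E
```

```text
t 47.15 pos [345.1 -71.7 251.4] F [-0.4 -0.1 -0.1] w 50.1
[[ 0.001  1.    -0.013]
 [ 0.    -0.013 -1.   ]
 [-1.     0.001 -0.   ]]
```

View pics/s33c.png

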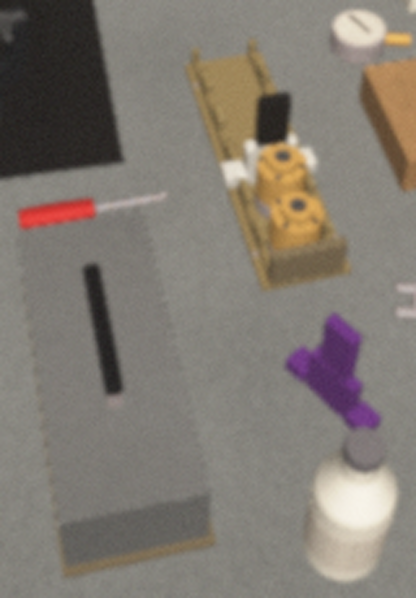

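View pics/t33.png

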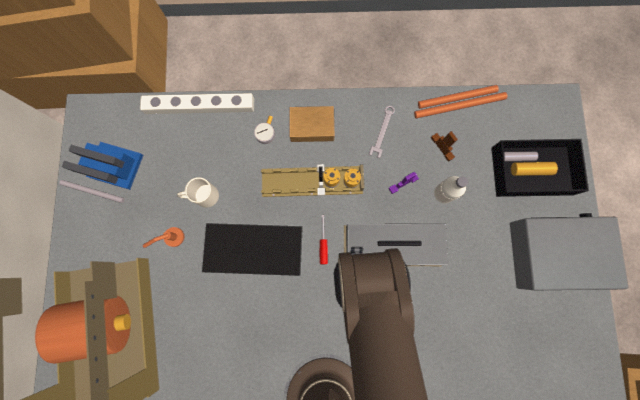

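Everything looks in place. I measure the cover, heads and stop once more.

```bash
python3 - <<'E'
from h import *
f=grab("top");g=grab("side")
d=lambda F,t:cv2.cvtColor(F["frame"],cv2.COLOR_RGB2HSV)[...,2]<t
m,c,a,r=blob(f,d(f,75),(365,235,435,252)); m2,c2,a2,r2=blob(g,d(g,60),(265,245,292,308)); print("handle",c,c2,"tri",tri(f,c,g,c2).round(1),"(start 431.1 -210.2 120.6; px 399,243 / 278.9,276.8)")
m,c,a,r=blob(f,d(f,75),(312,155,328,190)); m2,c2,a2,r2=blob(g,d(g,60),(335,180,355,215)); P=tri(f,c,g,c2);print("stop grip",c,c2,P.round(1),"cradle y",(P[1]-33).round(1))
crop(f,300,150,380,210,9,"t34"); crop(g,300,170,390,260,6,"s34")
E
```

```text
handle [399. 243.] [279.09881423 276.63241107] tri [ 431.3 -210.2  120.9] (start 431.1 -210.2 120.6; px 399,243 / 278.9,276.8)
stop grip [320.23913043 174.04347826] [344.50282486 195.23728814] [635.5   3.1 101.3] cradle y -29.9
```

View pics/t34.png

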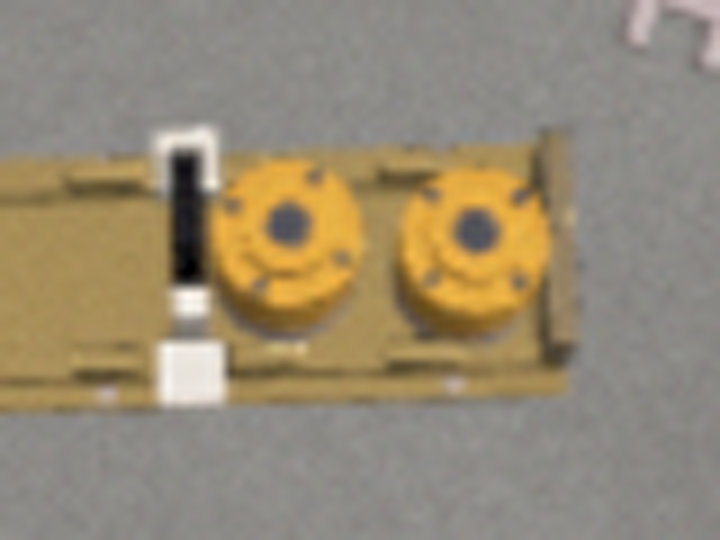

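View pics/s34.png

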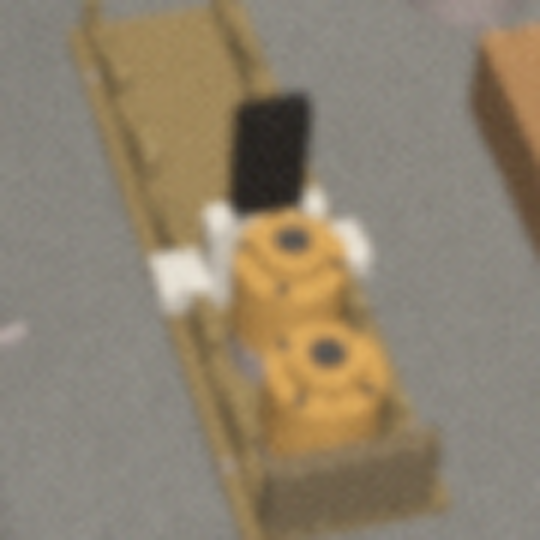

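Head B's hole has moved about 2 px toward the end wall since my last check (351,174.5 → 353,175.4). That may be the announced knock, so I re-measure.

```bash
python3 - <<'E'
from h import *
f=grab("top");g=grab("side")
o=np.array([638.2,33.]);y=np.array([-.013,1]);xx=np.array([1,.013])
def hole(F,roi):
    v=F["frame"][roi[1]:roi[3],roi[0]:roi[2]].astype(float); w=np.clip(v[...,2]-.8*v[...,0]*0-0,0,None)
    hsv=cv2.cvtColor(F["frame"],cv2.COLOR_RGB2HSV)[roi[1]:roi[3],roi[0]:roi[2]]
    m=hsv[...,1]<120; ys,xs=np.where(m); return roi[0]+xs.mean(),roi[1]+ys.mean(),m.sum()
for n,rt,rs in(("A",(329,172,336,179),(345,207,353,213)),("B",(349,172,357,179),(351,225,359,232))):
    a=hole(f,rt);b=hole(g,rs); print(n,a,b)
    p=tri(f,a[:2],g,b[:2]); 
    for r in(p,plane(f,a[:2],78)[0],plane(g,b[:2],78)[0]): q=r[:2]-o; print(r.round(1),"cradle",(q@xx).round(1),(q@y).round(1))
E
```

```text
A (np.float64(331.5), np.float64(174.5), np.int64(16)) (np.float64(348.36842105263156), np.float64(209.52631578947367), np.int64(19))
[637.7 -30.   82.6] cradle -1.3 -63.0
[638.7 -30.1  78. ] cradle -0.3 -63.1
[639.2 -26.2  78. ] cradle 0.2 -59.2
B (np.float64(352.5), np.float64(175.2), np.int64(20)) (np.float64(354.1), np.float64(228.3), np.int64(20))
[634.3 -91.8  82.9] cradle -5.5 -124.7
[635.4 -92.2  78. ] cradle -4.4 -125.1
[635.8 -88.   78. ] cradle -3.9 -121.0
```

Head B has slid about 6 mm to the end wall, to cradle (−4, about −124). It's still upright and inside its window, as are head A at y −63 and the stop at y about −30. Nothing needs mending, so I hand in.

```bash
python3 - <<'E'
from plant import robot
print(robot.state()["clock"]); print(robot.close_job())
E
```

```text
47.45
the job is handed in; nothing more can be done
None
```

The job is finished and handed in at about 47 s of the 210 s allowed; no verdict came back. I set the cover on the mat and moved the stop to the last notch. There were two heads, and I stood both in the cradle. Then I seated the stop in the third notch and put the cover back on the empty tray.

| Thing | Last measurement | Allowed |
|---|---|---|
| Cover handle | (431.3, −210.2, 120.9) mm, within about 0.5 mm of where it started on the tray | within 10 mm of the tray centre |
| Stop | cradle y about −30 mm; released at the same height as when gripped in its previous notch, and the weight came off the gripper | y −35 to −21 mm |
| Head A | cradle y about −63 mm, upright | y −79 to −52 mm |
| Head B | cradle y about −124 mm, x about −4 mm, upright | y −129 to −102 mm, x ±12 mm |

- **Head B moved:** it was knocked about 6 mm to the end wall after I placed it. It stayed upright and inside its limits, so I left it.
- **Camera disagreement:** side-view positions differed from the top view by 2–4 mm in y throughout, and head heights came out about 4 mm high. Both are well inside the limits.
- **Other things on the bench:** the bottle, mug and screwdriver look unmoved in the last pictures; I did not measure them.

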